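# Drive the end keys of toy-house panels and stack them on the jig

### The job

Each toy-house wall panel on the bench (there are two or three) has a red and a blue key sticking out of its ends. Press both keys of every panel fully home by pushing the panel's end against the yellow push bar of the steel bracket until the end meets the plate, then turning the panel round for the other end. Stack all the panels over the two pins of the jig so that they lie flush on one another, in any order and either way round, then lower the cover plate over the pins on top of them, flush, and let go; leave the glue bottle, spindle and tin where they are.

Things in the scene. Friction and masses are not known exactly. Their poses are not given: they have to be found in the camera images.
- mid_a (a point): light beech toy-house wall panel (green window), 140 x 56 x 18 mm, lying flat; may be absent. Point: its centre, 9 mm above what it lies on. x: its length, towards its red key; y: its 56 mm width (grip here, at the middle); z: thickness. Two 13 mm square through holes at x = +-38 mm. In the middle of each end a slot 20 mm wide, 20 mm deep holds a key: red at +x, blue at -x. 0.13 kg.
- mid_b (a point): mid-brown panel (dark window), otherwise exactly like the light one: centre point, axes, holes and keys; may be absent. Panels are alike either way up and either way round but for the key colours.
- mid_c (a point): plywood panel (orange window), otherwise exactly like the light one: centre point, axes, holes and keys; may be absent.
- red_a (a joint): how far (m) the red key (18 mm wide, 14 high, 14 long) at the +x end of the light panel is pushed in: 0 stands 8 mm proud of the end, 0.008 level, 0.013 is 5 mm below it: fully home, the panel's end meets the bracket's plate with the push bar in the slot. Starts at 0 to 0.003; stiff (about 5 N, no spring), stays where it is left.
- blue_a (a joint): how far (m) the blue key (18 mm wide, 14 high, 14 long) at the -x end of the light panel is pushed in: 0 stands 8 mm proud of the end, 0.008 level, 0.013 is 5 mm below it: fully home, the panel's end meets the bracket's plate with the push bar in the slot. Starts at 0 to 0.003; stiff (about 5 N, no spring), stays where it is left.
- red_b (a joint): how far (m) the red key (18 mm wide, 14 high, 14 long) at the +x end of the mid-brown panel is pushed in: 0 stands 8 mm proud of the end, 0.008 level, 0.013 is 5 mm below it: fully home, the panel's end meets the bracket's plate with the push bar in the slot. Starts at 0 to 0.003; stiff (about 5 N, no spring), stays where it is left.
- blue_b (a joint): how far (m) the blue key (18 mm wide, 14 high, 14 long) at the -x end of the mid-brown panel is pushed in: 0 stands 8 mm proud of the end, 0.008 level, 0.013 is 5 mm below it: fully home, the panel's end meets the bracket's plate with the push bar in the slot. Starts at 0 to 0.003; stiff (about 5 N, no spring), stays where it is left.
- red_c (a joint): how far (m) the red key (18 mm wide, 14 high, 14 long) at the +x end of the plywood panel is pushed in: 0 stands 8 mm proud of the end, 0.008 level, 0.013 is 5 mm below it: fully home, the panel's end meets the bracket's plate with the push bar in the slot. Starts at 0 to 0.003; stiff (about 5 N, no spring), stays where it is left.
- blue_c (a joint): how far (m) the blue key (18 mm wide, 14 high, 14 long) at the -x end of the plywood panel is pushed in: 0 stands 8 mm proud of the end, 0.008 level, 0.013 is 5 mm below it: fully home, the panel's end meets the bracket's plate with the push bar in the slot. Starts at 0 to 0.003; stiff (about 5 N, no spring), stays where it is left.
- stop: bent steel bracket fixed to the bench. Origin: on the bench, in the front plane of its upright plate (110 mm wide, 60 mm high), at the plate's middle; -x points out of the plate's front, z up. On the front a yellow upright push bar, 10 mm wide, at y = 0, stands out 5 mm (to x = -0.005), from the bench up to 56 mm. The bench in front is free for about 120 mm; the foot lies behind.
- jig_top (a point): stacking jig fixed to the bench: dark wooden base 150 (x) x 40 (y) mm, 16 mm high, with two upright 9 mm steel pins at x = +-38 mm from the middle. This point is the centre of the base's top face. The pins rise 70 mm above it, the last 8 mm tapered. Three 18 mm panels and the 8 mm cover fit on them.
- cover: aluminium cover plate 130 (x) x 56 (y) x 8 mm with the same two 13 mm square holes 38 mm either side of the middle, and a dark wooden grip block on top: 44 (x) x 28 (y) mm, rising to 40 mm above the plate's underside. Origin: centre of the underside. 0.22 kg. Grip the block across y.
- glue: white glue bottle, 56 mm wide, 150 mm high; bystander. Origin: centre of its underside.
- spindle: turned wooden spindle 100 mm high, 48 mm wide, standing; bystander. Origin: centre of its foot.
- tin: open steel tin 72 mm wide, 80 mm high; bystander. Origin: centre of its underside.
Not all that is in view belongs to the job. What is shaped like the cover but green or pink is not meant.

How it is judged (in metres and radians):
On the way:
1. every panel has both keys fully home and lies flat over the jig's pins, in one stack (horizontal distance between each of mid_a, mid_b, mid_c and jig_top below 0.005 m and angle between the x axis of each of mid_a, mid_b, mid_c and the x axis of jig_top, either way round below 0.1 rad and angle between the z axis of each of mid_a, mid_b, mid_c and the z axis of jig_top, either way round below 0.04 rad and (z of mid_a in the frame of jig_top between 0.007 and 0.011 m or z of mid_a in the frame of jig_top between 0.025 and 0.029 m or z of mid_a in the frame of jig_top between 0.043 and 0.047 m) and value of joint each of red_a, blue_a, red_b, blue_b, red_c, blue_c above 0.011 m and (z of mid_b in the frame of jig_top between 0.007 and 0.011 m or z of mid_b in the frame of jig_top between 0.025 and 0.029 m or z of mid_b in the frame of jig_top between 0.043 and 0.047 m) and (z of mid_c in the frame of jig_top between 0.007 and 0.011 m or z of mid_c in the frame of jig_top between 0.025 and 0.029 m or z of mid_c in the frame of jig_top between 0.043 and 0.047 m)), for 0.2 s.
At the end, for the whole second after the job is handed in: Every panel present: both keys in by over 11 mm, lying over the pins flat on the base or on one another (height within 2 mm, centre within 5 mm, along the jig within 0.1 rad). The cover flat on top of them over the pins (same tolerances), at rest, released (all of step 1 and horizontal distance between cover and jig_top below 0.005 m and angle between the x axis of cover and the x axis of jig_top, either way round below 0.1 rad and angle between the z axis of cover and the z axis of jig_top, either way round below 0.04 rad and (z of cover in the frame of jig_top between 0.034 and 0.038 m or z of cover in the frame of jig_top between 0.052 and 0.056 m) and linear speed of cover below 0.02 m/s); the robot touches nothing.
It fails at once if the glue is moved more than 3 cm or knocked over (distance of glue from where it was at the start of the episode above 0.03 m or angle between glue's own z axis and vertical above 0.6 rad).
It fails at once if the spindle is moved more than 3 cm or knocked over (distance of spindle from where it was at the start of the episode above 0.03 m or angle between spindle's own z axis and vertical above 0.6 rad).
It fails at once if the tin is moved more than 3 cm or knocked over (distance of tin from where it was at the start of the episode above 0.03 m or angle between tin's own z axis and vertical above 0.6 rad).
Of panel_a, panel_b, panel_c only 2 to 3 are there at a start; the rules pass over those that are not, and their reading is None.
At some moment in a run one of panel_a, panel_b, panel_c, cover may be knocked a few centimetres aside while the robot is not near it.
Once in a run the grip may slacken for a moment while it holds something.
It also fails if it takes over 210 s, if anything falls off the work surface, if the arm or the gripper's body presses on something with over 40 N, if the wrist force passes 120 N, or if a joint passes its speed limit or range.

### The arm

A 7-joint arm with a two-finger parallel gripper is mounted at the origin on the work surface. World frame = base frame: x ahead of the robot, y to its left, z up, the work surface at z = 0. Lengths are in mm, angles in rad, forces in N, time in s.
With the tool pointing down it reaches from about 425 to 1025 mm from the base axis. Payload 9.4 kg.
Tool frame: the origin (TCP) lies midway between the tips of the shut fingers; the grasp point (between the pads) lies 19 mm behind it; z points along the fingers, y is the line along which they close (so a half turn about z gives the same grasp; the last joint's range is limited). The gripper opens to 85 mm and grips with 20 to 120 N. Pads are 22 mm wide; open, the fingers measure 114 mm over their backs; the gripper's body (76 mm by 85 mm) begins 54 mm behind the grasp point. The pads swing forward as they close: fully open they stand 13 mm farther back than shut.
Start: joints at [-1.201, 0.599, -0.003, 1.599, 0.002, 0.943, -0.08], TCP at [313.263, 653.827, 231.275] pointing down, gripper open.
Joint ranges: [-2.57, 2.57], [-0.35, 1.97], [-1.29, 1.29], [0.11, 2.56], [-1.05, 4.19], [0.11, 1.86], [-2.63, 2.63]. Speed limits (rad/s): [2.22, 2.22, 3.01, 3.01, 3.14, 3.14, 3.14].

### API

Orientations are given as a unit quaternion [x, y, z, w].
In Python, from rig import r gives the robot as it stands.
- The arm moves only by the tool play_rows, never from a script. Its argument "increments" is a list of rows, each a list of 5 numbers: the opening, from 0 (shut) to 1 (fully open), then the shift along the tool's x, y, z in cm, then the turn about the tool's z in degrees. In form: [[claw, x, y, z, twist], ...]. A call has 1 to 8 rows; each row is the pose to reach, as a shift and turn from the pose commanded when the call began, along the tool's axes at that moment; what a row does not reach only later rows make up. A row lasts 1/10 s, in which the tool goes at most 50 mm and 8.59 degrees, less where a joint would pass 70% of its speed; a pose out of reach is approached as far as the arm can. A call with a gripper value outside its range is refused whole. The fingers move at their own pace and stop on an object; "squeeze" is the grip in N (left out, the last holds). Time passes only in rows, so rows that repeat a pose let the fingers close. It gives the time, the measured TCP pose, the force, the opening and the grip force at its end, in the units of the state.
- r.get_obs(): the state, without advancing time (a new reading comes with each control period).
- r.grab_frame(name): name is "side" or "top" or "wrist"; returns the picture (480x640x3 uint8, red, green, blue); there is no depth.
- r.camera_info(name): a dict with "fovy" (degrees; the focal length in pixels is half the picture's height over the tangent of half this angle, whatever the lens; pixels are square), "cx", "cy" (the principal point, pixels), "eye" and "attitude" of the camera in the world; the wrist camera has in their place "mount" (4x4, takes a point from camera to tool coordinates, whose origin is the TCP and whose axes are the flange's). Camera axes: x right, y down, z forward; pixel columns grow to the right and rows downward; lengths in mm; the calibration is good to about 2 mm. A picture is of the moment at which its call begins: read the wrist's pose just before it. camera_info takes no time and is no camera call.
- r.sign_off(): hands the job in; it is judged then, once.
Trained networks look in the newest picture that a camera, given by its name, has taken for a name from the list of things; names that differ only in an ending like _2 or _b are one class to them, and where a whole thing is asked for, a point or a joint stands for the part that bears it (a point fixed in the world has none). Each returns a list of dicts, best first, with "p" (0 to 1); they miss things now and then, are a little off and sometimes report something else, mostly with a low value. They report only what shows in the picture. A call takes as long as a camera call. They do not tell look-alikes from the thing itself.
- r.cut_out(camera, label): "pixels" (480x640 bool, what is visible of it) and "bbox" ([centre column, centre row, width, height] in pixels, round what is visible of it).
The state is a dict: "time_s": time; "qpos": joint angles; "qd": joint speeds; "tau": joint torques, N m; "ee_pos": TCP position; "orientation": TCP orientation; "force": force on the tool from outside, world axes, zero at the start; "moment": the same for the moment, N m; "opening": finger opening in mm; "grip_force": force on a finger pad.
Only numpy, scipy, OpenCV 4.12 (cv2) and the standard library are available. Lean on these libraries where they do the work, as an engineer would, in place of code of your own. Each camera call takes 0.05 s, during which the arm holds its last target. There are 200 camera calls.

## Working session

There is one attempt and no reset: what is moved stays moved. The work goes in short steps, Python scripts to look and compute and a tool call to move; the robot and the scene stay as the last step left them, time stands still between calls to the robot, and variables do not carry over. Pictures are saved under pics/ and viewed, at most 14 in all, crops included, and the job is handed in when it is done.

Besides the shell and the picture viewer there is one more tool, called after "Request:" as name([rows], argument=value, ...), one row to a line, values as JSON. play_rows: Moves the arm, as the interface text tells. Its arguments: {"type":"object","properties":{"increments":{"type":"array"},"squeeze":{"type":"number"}},"required":["increments"]}

```bash
ls; mkdir -p pics; python3 - <<'E'
from rig import r
import cv2,numpy as np
o=r.get_obs(); print({k:np.round(v,3).tolist() for k,v in o.items()})
for n in ["side","top","wrist"]:
    c=r.camera_info(n); print(n,{k:np.round(np.array(v),4).tolist() for k,v in c.items() if not isinstance(v,str)})
    cv2.imwrite(f"pics/{n}0.png",r.grab_frame(n)[:,:,::-1])
E
```

```text
pics
{'time_s': 0.0, 'qpos': [-1.201, 0.6, -0.003, 1.6, 0.002, 0.943, -0.08], 'qd': [-0.002, 0.002, -0.0, -0.001, -0.0, -0.001, -0.0], 'tau': [0.001, -77.646, 1.565, -25.801, 0.012, 0.009, -0.0], 'ee_pos': [313.071, 653.358, 230.419], 'orientation': [0.222, 0.975, -0.001, -0.0], 'force': [-0.154, -0.283, -0.483], 'moment': [-0.002, 0.015, 0.047], 'grip_force': 0.0, 'opening': 85.305}
side {'fovy': 57.5127, 'cx': 319.301, 'cy': 235.2013, 'eye': [43.2816, -459.5104, 723.6909], 'attitude': [0.8558, -0.3649, 0.145, -0.3368]}
top {'fovy': 48.3376, 'cx': 318.8024, 'cy': 241.0438, 'eye': [453.4999, -13.6983, 1141.1114], 'attitude': [-0.6995, 0.7144, -0.0125, 0.0145]}
wrist {'fovy': 70.6184, 'cx': 318.1296, 'cy': 240.1055, 'mount': [[0.0002, -0.9655, -0.2603, 65.1659], [1.0, 0.0001, 0.0005, -2.0184], [-0.0005, -0.2603, 0.9655, -142.3621], [0.0, 0.0, 0.0, 1.0]]}
```

View pics/top0.png

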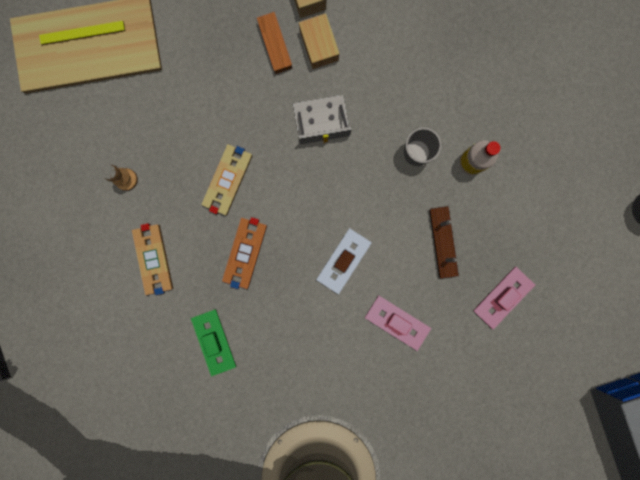

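View pics/side0.png

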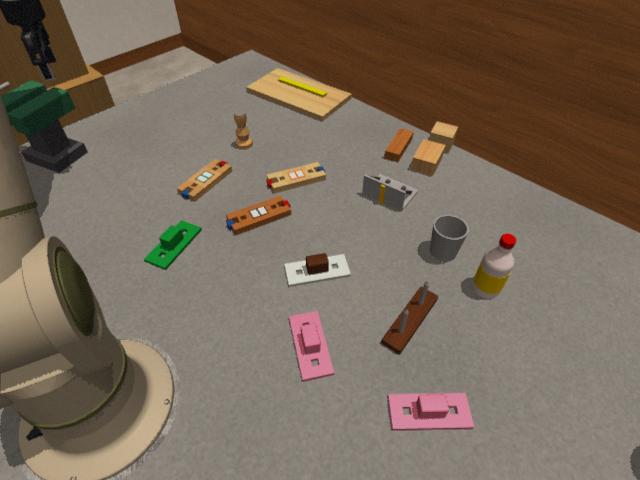

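Top view: three panels, at px (227,180), (245,254) and (152,260). The aluminium cover with the dark block is at (344,261). The green one at (213,342) and the pink ones at (398,323) and (505,298) are look-alikes. The jig with its pins is at (444,242), the bracket at (322,120) with its yellow bar at (325,136), the tin at (421,147), the glue at (480,157) and the spindle at (123,178). The side view agrees: cover (317,268), jig (410,320), panels (205,178), (297,176) and (259,213).

```bash
cat > h.py <<'E'
from rig import r
import cv2,numpy as np
from scipy.spatial.transform import Rotation as R
from scipy.optimize import least_squares
def cam(n):
    c=r.camera_info(n); f=240/np.tan(np.radians(c["fovy"]/2))
    if n=="wrist":
        o=r.get_obs(); M=np.array(c["mount"]); Rt=R.from_quat(o["orientation"]).as_matrix()
        return f,c["cx"],c["cy"],Rt@M[:3,3]+np.array(o["ee_pos"]),Rt@M[:3,:3]
    return f,c["cx"],c["cy"],np.array(c["eye"]),R.from_quat(c["attitude"]).as_matrix()
def ray(C,uv):
    f,cx,cy,e,A=C; uv=np.atleast_2d(uv); d=np.c_[(uv[:,0]-cx)/f,(uv[:,1]-cy)/f,np.ones(len(uv))]@A.T; return d
def toplane(C,uv,z):
    d=ray(C,uv); return C[3]+d*((z-C[3][2])/d[:,2])[:,None]
def proj(C,P):
    f,cx,cy,e,A=C; q=(np.atleast_2d(P)-e)@A; return np.c_[q[:,0]/q[:,2]*f+cx,q[:,1]/q[:,2]*f+cy]
def tri(C1,u1,C2,u2):
    A=[];b=[]
    for C,u in((C1,u1),(C2,u2)):
        d=ray(C,u)[0]; d/=np.linalg.norm(d); P=np.eye(3)-np.outer(d,d); A.append(P); b.append(P@C[3])
    A=np.vstack(A); b=np.hstack(b); x,res,_,_=np.linalg.lstsq(A,b,rcond=None); return x,np.sqrt(res)
def rect(m,C,z):
    # footprint rectangle of mask's outline in plane z: centre, yaw deg of long side, size
    k=cv2.findContours(m.astype(np.uint8),cv2.RETR_EXTERNAL,cv2.CHAIN_APPROX_NONE)[0]
    k=max(k,key=cv2.contourArea)[:,0].astype(float); P=toplane(C,k,z)[:,:2].astype(np.float32)
    (c,s,a)=cv2.minAreaRect(P)
    if s[0]<s[1]: a+=90; s=s[::-1]
    return np.array(c),(a+90)%180-90,s
E
python3 - <<'E'
from h import *
Ct,Cs=cam("top"),cam("side")
np.set_printoptions(precision=1,suppress=True)
r.grab_frame("top"); r.grab_frame("side")
for l in ["mid_a","cover","stop","jig_top","tin","glue","spindle"]:
    D={}
    for n,C in(("top",Ct),("side",Cs)):
        D[n]=r.cut_out(n,l)
        for d in D[n]:
            if d["p"]>.3: print(l,n,round(d["p"],2),np.array(d["bbox"]),"@z10",toplane(C,d["bbox"][:2],10)[0][:2], rect(d["pixels"],C,18) if n=="top" else "")
for nm,a,b in [("pA",(227,180),(297,176)),("pB",(245,254),(259,213)),("pC",(152,260),(205,178)),("coverblk",(344,261),(317,262)),("bar top",(325,135),(384,186)),("pinN",(441.5,225),(425,284)),("pinS",(449,260.5),(406,314))]:
    print(nm,tri(Ct,a,Cs,b))
E
```

```text
mid_a top 0.93 [245.6 251.8  45.3  70.1] @z10 [477.4 144.4] (array([474.6, 146.7]), -17.130691528320312, (152.12969970703125, 58.99307632446289))
mid_a top 0.76 [152.2 260.8  43.9  70.7] @z10 [462.5 342.3] (array([466.6, 340.2]), 12.335679054260254, (152.74839782714844, 63.800376892089844))
mid_a top 0.64 [225.8 181.1  50.2  65.8] @z10 [628.6 184.1] (array([628.6, 181.1]), -24.917564392089844, (149.1108856201172, 60.81814193725586))
mid_a side 0.93 [294.7 177.1  53.   25.2] @z10 [628.1 185. ] 
mid_a side 0.89 [258.9 215.2  60.7  37.2] @z10 [473.8 145.4] 
mid_a side 0.8 [203.7 179.6  52.8  40. ] @z10 [461.6 343.7] 
mid_a side 0.64 [492.7 267.6  44.   64.3] @z10 [ 709.7 -325.4] 
cover top 0.97 [344.5 261.2  56.6  66.1] @z10 [453.1 -64.4] (array([452.9, -61.5]), -33.97611618041992, (130.31356811523438, 55.97732925415039))
cover top 0.91 [400.2 323.4  65.1  55.9] @z10 [ 320.  -178.5] (array([ 321., -172.]), 55.115535736083984, (133.53363037109375, 57.79026794433594))
cover top 0.85 [214.9 344.1  45.4  69.7] @z10 [284.7 212. ] (array([288.4, 214.3]), 19.60094451904297, (130.74801635742188
[... 1126 characters left out ...]
.1, -353. ]), -46.69773864746094, (96.37943267822266, 62.55526351928711))
glue side 0.75 [492.4 267.   42.7  65.4] @z10 [ 710.8 -324.1] 
spindle top 0.91 [124.2 179.2  29.1  25. ] @z10 [637.3 400.4] (array([635.9, 398.4]), 71.20637512207031, (55.80439758300781, 45.52888870239258))
spindle side 0.83 [243.5 133.3  13.2  34.2] @z10 [662.5 430.3] 
pA (array([630.7, 180.2,  14.8]), array([1.1]))
pB (array([473.1, 144.1,  18.5]), array([1.]))
pC (array([464.4, 340.9,  15.2]), array([0.4]))
coverblk (array([453.5, -62.4,  31.3]), array([0.]))
bar top (array([712.6, -28.9,  55.2]), array([1.1]))
pinN (array([ 525. , -262. ,   72.5]), array([8.3]))
pinS (array([ 452.8, -274.8,   66.7]), array([5.9]))
```

Heights check out: panels about 15–18, bar top 55, pin tops about 70, with the jig base and cover where expected. The cover is the white-grey one at (344,261). I'll move over panel C with the grip axis across it.

```bash
cat >> h.py <<'E'
def yaw(o): a=R.from_quat(o["orientation"]).as_matrix()[:,0]; return np.degrees(np.arctan2(a[1],a[0]))
def go(x,y,z,yw=None,frm=None):
    """print tool shift in cm and twist; frm=(x,y,z,yaw) instead of the measured pose"""
    o=r.get_obs(); f=frm if frm is not None else [*o["ee_pos"],yaw(o)]
    a=np.radians(f[3]); d=np.array([x,y,z])-f[:3]
    t=[np.cos(a)*d[0]+np.sin(a)*d[1], np.sin(a)*d[0]-np.cos(a)*d[1], -d[2]]
    tw=0 if yw is None else -((yw-f[3]+180)%360-180)
    print("go",np.round(np.array(t)/10,2).tolist(),"twist",round(tw,1)); return [x,y,z,f[3] if yw is None else yw]
E
python3 - <<'E'
from h import *
o=r.get_obs(); print(yaw(o)); go(466,340,150,192)
E
```

```text
154.40362713001466
go [-27.33, -21.7, 8.13] twist -37.6
```

Request:
play_rows([
  [1,-14,-11,4,-20],
  [1,-27.3,-21.7,8,-37.6],
  [1,-27.3,-21.7,8,-37.6],
  [1,-27.3,-21.7,8,-37.6],
  [1,-27.3,-21.7,8,-37.6],
  [1,-27.3,-21.7,8,-37.6],
  [1,-27.3,-21.7,8,-37.6],
  [1,-27.3,-21.7,8,-37.6],
])

```text
time_s: 1.75
ee_pos: [468.3, 332.9, 150.1]
orientation: [-0.101, 0.995, -0.002, -0.0]
force: [-0.3, -0.0, -1.0]
opening: 85.5
grip_force: 0.0
```

Request:
play_rows([
  [1,0,0,0,0],
  [1,0,0,0,0],
  [1,0,0,0,0],
])

```text
time_s: 2.05
ee_pos: [465.0, 342.3, 151.7]
orientation: [-0.106, 0.994, 0.001, 0.0]
force: [-0.7, 0.4, -0.0]
opening: 85.5
grip_force: 0.0
```

```bash
cat >> h.py <<'E'
def hsvmask(im,lo,hi): return cv2.inRange(cv2.cvtColor(im,cv2.COLOR_RGB2HSV),np.array(lo),np.array(hi))>0
def looks(l,z,near=None,save=None):
    C=cam("wrist"); im=r.grab_frame("wrist")
    if save: cv2.imwrite(f"pics/{save}.png",im[:,:,::-1])
    for d in r.cut_out("wrist",l):
        if d["p"]<.3: continue
        c,a,s=rect(d["pixels"],C,z); print(l,round(d["p"],2),np.round(d["bbox"]),np.round(c,1),round(a,1),np.round(s,1))
    return C,im
E
python3 - <<'E'
from h import *
o=r.get_obs(); print(o["time_s"],o["ee_pos"],yaw(o),o["qpos"],o["force"])
looks("mid_a",18,save="w1")
E
```

```text
2.05 [464.9749071  342.30104171 151.70868766] -167.8541224080396 [-0.59773677  0.53122532 -0.19356949  2.00717883  0.16792322  0.61683025
  0.88032866] [-0.70228661  0.41716235 -0.03320952]
mid_a 0.97 [131. 323.  85.  76.] [590.8 186.3] -30.9 [98.4 41.9]
mid_a 0.83 [321. 226.  72. 176.] [465.2 340.3] 11.1 [150.2  56.3]
mid_a 0.63 [ 91. 187. 132. 181.] [473.6 149.4] -17.8 [154.   64.2]
```

View pics/w1.png

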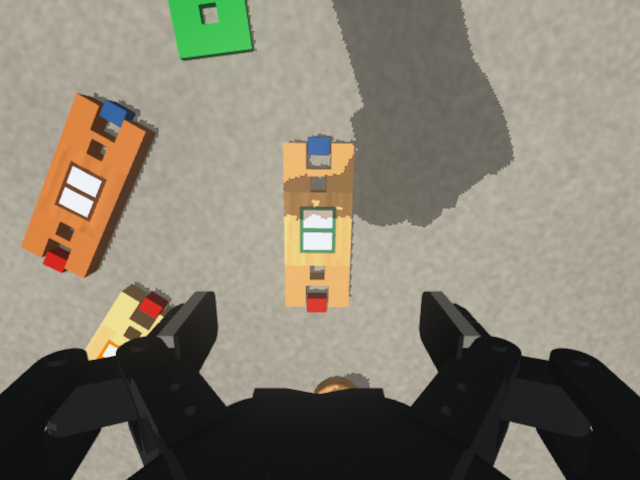

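Wrist view: panel C (green window) is at (318,225), with its blue key up at (318,146) and its red key down at (317,304). The fit gives (465.2, 340.3) with yaw 11.1°, which agrees with the top view. I'll descend and grip.

```bash
python3 - <<'E'
from h import *
p=go(465.2,340.3,2,191.1)
q=go(465.2,340.3,60,191.1,p)
E
```

```text
go [0.01, -0.17, 14.96] twist 1.0
go [-0.0, 0.0, -5.8] twist -0.0
```

Request:
play_rows([
  [1,0,-0.2,4,1],
  [1,0,-0.2,8,1],
  [1,0,-0.2,12,1],
  [1,0,-0.2,14.5,1],
  [1,0,-0.2,15,1],
  [1,0,-0.2,15,1],
  [1,0,-0.2,15,1],
])

```text
time_s: 2.85
ee_pos: [466.5, 339.1, 2.5]
orientation: [-0.096, 0.995, 0.0, 0.001]
force: [0.6, -0.4, 0.4]
opening: 85.7
grip_force: 0.0
```

Request:
play_rows([
  [0.4,0,0,0,0],
  [0.4,0,0,0,0],
  [0.4,0,0,0,0],
  [0.4,0,0,0,0],
  [0.4,0,0,0,0],
  [0.4,0,0,0,0],
], squeeze=80)

```text
time_s: 3.45
ee_pos: [466.8, 339.0, 3.1]
orientation: [-0.096, 0.995, 0.001, 0.001]
force: [-1.6, -0.6, 13.6]
opening: 54.1
grip_force: 83.4
```

Request:
play_rows([
  [0.4,0,0,-2,0],
  [0.4,0,0,-5,0],
  [0.4,0,0,-8,0],
  [0.4,0,0,-8,0],
  [0.4,0,0,-8,0],
])

```text
time_s: 3.95
ee_pos: [466.5, 338.2, 82.2]
orientation: [-0.096, 0.995, 0.001, 0.001]
force: [0.0, -0.9, -2.2]
opening: 53.8
grip_force: 85.9
```

```bash
python3 - <<'E'
from h import *
o=r.get_obs(); print(o["time_s"],o["ee_pos"],yaw(o),o["qpos"],o["force"])
looks("mid_a",18,save="w2")
E
```

```text
3.95 [466.54847399 338.20099908  82.20627105] -169.0199258973029 [-0.61914546  0.63130689 -0.15647196  2.05575222  0.20629529  0.46694499
  0.83206278] [ 0.044083   -0.9364437  -2.18146063]
mid_a 0.94 [ 57. 201. 108. 239.] [474.3 169.3] -2.8 [150.3  61.5]
mid_a 0.75 [320. 257. 155. 274.] [477.2 338.6] 11.0 [185.7  90.5]
mid_a 0.65 [ 86. 370.  80.  85.] [571.  182.1] -42.3 [76.1 20. ]
```

View pics/w2.png

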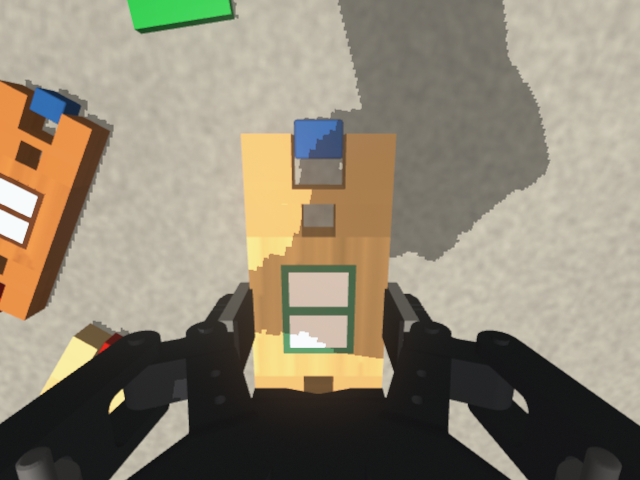

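The panel is gripped: window at (318,308), blue end edge at row 133, hole at (318,220). Its centre is within about 1 mm of the tool. Next I'll go to the bracket with the blue end facing the plate, and measure the plate there.

Request:
play_rows([
  [0.4,-0.5,-4,-3,8],
  [0.4,-1.2,-9,-6,16],
  [0.4,-2,-14,-9,24],
  [0.4,-2.8,-19,-11,32],
  [0.4,-3.6,-24,-11.8,40],
  [0.4,-4.4,-29,-11.8,48],
  [0.4,-5.2,-34,-11.8,56],
  [0.4,-6.1,-38.7,-11.8,64],
])

```text
time_s: 4.85
ee_pos: [591.9, -12.0, 198.3]
orientation: [0.449, 0.894, -0.0, -0.001]
force: [1.2, 1.5, -1.3]
opening: 53.9
grip_force: 85.9
```

Request:
play_rows([
  [0.4,0,0,0,8],
  [0.4,0,0,0,16],
  [0.4,0,0,0,24],
  [0.4,0,0,0,32],
  [0.4,0,0,0,40],
  [0.4,0,0,0,48],
  [0.4,0,0,0,56],
  [0.4,0,0,0,64],
])

```text
time_s: 5.65
ee_pos: [591.4, -10.0, 197.7]
orientation: [0.854, 0.52, -0.001, -0.0]
force: [-0.9, 0.6, -1.6]
opening: 53.7
grip_force: 85.9
```

Request:
play_rows([
  [0.4,0,0,0,8],
  [0.4,0,0,0,16],
  [0.4,0,0,0,24],
  [0.4,0,0,0,32],
  [0.4,0,0,0,40],
  [0.4,0,0,0,48],
  [0.4,0,0,0,54],
  [0.4,0,0,0,54],
])

```text
time_s: 6.45
ee_pos: [591.4, -9.7, 197.7]
orientation: [0.997, 0.078, -0.001, 0.001]
force: [-0.8, 0.3, -1.1]
opening: 53.6
grip_force: 85.9
```

Request:
play_rows([
  [0.4,0,0,0,0],
  [0.4,0,0,0,0],
])

```text
time_s: 6.65
ee_pos: [591.9, -10.0, 198.7]
orientation: [0.997, 0.08, -0.0, 0.0]
force: [-0.0, 0.4, -0.8]
opening: 53.3
grip_force: 85.9
```

```bash
python3 - <<'E'
from h import *
o=r.get_obs(); print(o["time_s"],o["ee_pos"],yaw(o),o["qpos"],o["force"],o["opening"])
C=cam("wrist"); im=r.grab_frame("wrist"); cv2.imwrite("pics/w3.png",im[:,:,::-1])
np.save("w3cam.npy",np.r_[C[:3],C[3],C[4].ravel()])
E
```

```text
6.65 [591.8528066   -9.97139815 198.6885934 ] 9.144831888246136 [-0.54717919  0.57129836  0.7134178   1.97210648 -0.52143088  0.78892565
 -0.94417941] [-0.02957243  0.36625389 -0.76535622] 53.31498974941708
```

View pics/w3.png

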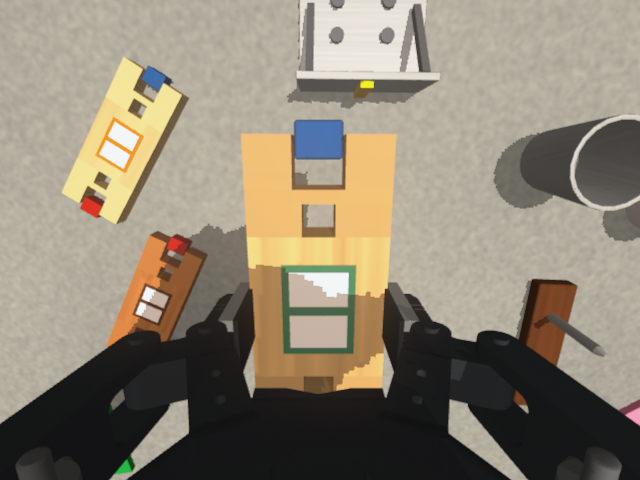

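```bash
python3 - <<'E'
from h import *
im=cv2.imread("pics/w3.png"); 
c=im[60:110,285:450]; cv2.imwrite("pics/w3c.png",cv2.resize(c,None,fx=4.8,fy=4.8,interpolation=cv2.INTER_NEAREST))
v=np.load("w3cam.npy"); C=(v[0],v[1],v[2],v[3:6],v[6:].reshape(3,3))
m=hsvmask(im[:,:,::-1],(22,150,120),(35,255,255)); m[100:]=0; m[:,:300]=0
ys,xs=np.nonzero(m[:,300:450]); xs+=300; print("yellow",xs.min(),xs.max(),ys.min(),ys.max())
for uv in [(299,79.5),(438,79.5),(367,80),(367,89)]:print(uv,toplane(C,uv,60),toplane(C,uv,56))
E
```

```text
yellow 360 373 81 88
(299, 79.5) [[704.3076149   20.96008751  60.        ]] [[704.98190413  21.28124294  56.        ]]
(438, 79.5) [[721.13423966 -83.49718538  60.        ]] [[722.04805302 -84.66296136  56.        ]]
(367, 80) [[712.19732041 -30.21598105  60.        ]] [[712.98391826 -30.6233082   56.        ]]
(367, 89) [[705.98156137 -31.46056681  60.        ]] [[706.67967895 -31.88561043  56.        ]]
```

View pics/w3c.png

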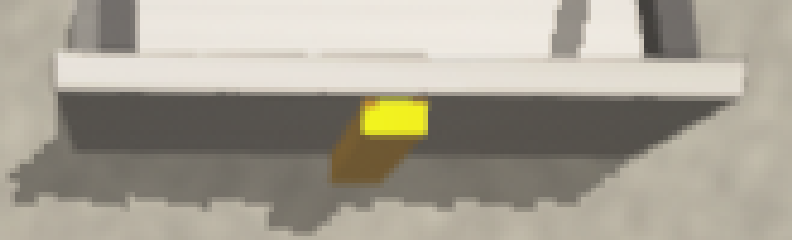

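Crop: the plate's top front edge runs from (297,79) to (440,80), and the bar top is centred at (367,84). This puts the plate's middle at about (712.6, -31) with yaw 8.7°. The edge measures 108.5 mm against 110, and the bar stands out 5 mm as it should.

```bash
python3 - <<'E'
from h import *
p=go(621.7,-44.9,120,8.7)
p=go(621.7,-44.9,20,8.7,p)
E
```

```text
go [2.39, 3.91, 7.89] twist 0.4
go [0.0, 0.0, 10.0] twist -0.0
```

Request:
play_rows([
  [0.4,1.2,2,3,0.4],
  [0.4,2.4,3.9,6,0.4],
  [0.4,2.4,3.9,10,0.4],
  [0.4,2.4,3.9,14,0.4],
  [0.4,2.4,3.9,17,0.4],
  [0.4,2.4,3.9,17.9,0.4],
  [0.4,2.4,3.9,17.9,0.4],
  [0.4,2.4,3.9,17.9,0.4],
])

```text
time_s: 7.5
ee_pos: [622.6, -45.2, 21.4]
orientation: [0.997, 0.075, 0.001, 0.0]
force: [0.4, 0.5, -1.0]
opening: 53.7
grip_force: 85.8
```

Request:
play_rows([
  [0.4,0.4,0,0,0],
  [0.4,0.8,0,0,0],
  [0.4,1.0,0,0,0],
  [0.4,1.2,0,0,0],
  [0.4,1.4,0,0,0],
  [0.4,1.6,0,0,0],
  [0.4,1.6,0,0,0],
])

```text
time_s: 8.2
ee_pos: [636.9, -42.3, 20.1]
orientation: [0.997, 0.075, -0.001, -0.0]
force: [-5.5, -0.5, 1.2]
opening: 53.8
grip_force: 86.2
```

Request:
play_rows([
  [0.4,0.15,0,0,0],
  [0.4,0.3,0,0,0],
  [0.4,0.4,0,0,0],
  [0.4,0.4,0,0,0],
])

```text
time_s: 8.6
ee_pos: [641.1, -41.7, 20.1]
orientation: [0.997, 0.075, -0.001, -0.0]
force: [-4.8, 0.8, 1.0]
opening: 53.5
grip_force: 86.2
```

Request:
play_rows([
  [0.4,0.1,0,0,0],
  [0.4,0.15,0,0,0],
  [0.4,0.15,0,0,0],
])

```text
time_s: 8.9
ee_pos: [642.7, -41.4, 20.1]
orientation: [0.997, 0.075, -0.0, -0.0]
force: [-4.9, -0.1, 1.5]
opening: 53.9
grip_force: 86.2
```

Request:
play_rows([
  [0.4,0.1,0,0,0],
  [0.4,0.15,0,0,0],
  [0.4,0.15,0,0,0],
])

```text
time_s: 9.2
ee_pos: [643.0, -41.4, 19.9]
orientation: [0.997, 0.075, -0.001, -0.0]
force: [-8.5, 0.0, 2.4]
opening: 53.4
grip_force: 86.4
```

Request:
play_rows([
  [0.4,0.1,0,0,0],
  [0.4,0.1,0,0,0],
  [0.4,0.1,0,0,0],
])

```text
time_s: 9.5
ee_pos: [643.0, -41.4, 19.8]
orientation: [0.997, 0.075, -0.002, -0.0]
force: [-10.8, -0.1, 4.3]
opening: 54.0
grip_force: 86.5
```

Contact at TCP x=643 is as predicted, and the force rises without motion, so the blue key is home. Next I'll back off, turn round and press red.

Request:
play_rows([
  [0.4,-2,0,0,0],
  [0.4,-4,0,-1,0],
  [0.4,-4.3,0,-3,-8],
  [0.4,-4.3,0,-3,-16],
  [0.4,-4.3,0,-3,-24],
  [0.4,-4.3,0,-3,-32],
  [0.4,-4.3,0,-3,-40],
  [0.4,-4.3,0,-3,-48],
])

```text
time_s: 10.3
ee_pos: [604.5, -47.6, 50.5]
orientation: [0.879, 0.477, 0.001, 0.001]
force: [-0.8, -0.7, -1.8]
opening: 53.7
grip_force: 85.9
```

Request:
play_rows([
  [0.4,0,0,0,-8],
  [0.4,0,0,0,-16],
  [0.4,0,0,0,-24],
  [0.4,0,0,0,-32],
  [0.4,0,0,0,-40],
  [0.4,0,0,0,-48],
  [0.4,0,0,0,-56],
  [0.4,0,0,0,-64],
])

```text
time_s: 11.1
ee_pos: [604.5, -47.7, 50.4]
orientation: [0.493, 0.87, 0.001, 0.001]
force: [0.1, -0.9, -0.4]
opening: 53.6
grip_force: 85.9
```

Request:
play_rows([
  [0.4,0,0,0,-8],
  [0.4,0,0,0,-16],
  [0.4,0,0,0,-24],
  [0.4,0,0,0,-32],
  [0.4,0,0,0,-40],
  [0.4,0,0,0,-48],
  [0.4,0,0,0,-56],
  [0.4,0,0,0,-64],
])

```text
time_s: 11.9
ee_pos: [604.4, -47.7, 50.3]
orientation: [-0.042, 0.999, 0.0, 0.001]
force: [-0.4, 0.6, -2.0]
opening: 53.9
grip_force: 85.9
```

Request:
play_rows([
  [0.4,0,0,0,-4],
  [0.4,0,0,2,-4],
  [0.4,0,0,3,-4],
  [0.4,0,0,3,-4],
  [0.4,0,0,3,-4],
])

```text
time_s: 12.4
ee_pos: [603.4, -47.4, 20.1]
orientation: [-0.075, 0.997, 0.0, 0.0]
force: [-0.0, 0.1, -0.9]
opening: 53.4
grip_force: 85.9
```

```bash
python3 - <<'E'
from h import *
o=r.get_obs(); print(o["time_s"],o["ee_pos"],yaw(o),o["qpos"],o["force"],o["opening"])
p=go(712.6-92*.9885,-31-92*.1513,20,188.7)
E
```

```text
12.4 [603.37206387 -47.44701804  20.12387877] -171.41484691001187 [ 0.16149698  0.75902056 -0.26693815  2.00522325  0.44694512  0.4333266
  1.27598422] [-0.04099819  0.07027059 -0.93945788] 53.42193554931608
go [-1.85, -0.02, 0.01] twist -0.1
```

Request:
play_rows([
  [0.4,-0.6,0,0,0],
  [0.4,-1.4,0,0,0],
  [0.4,-2.0,0,0,0],
  [0.4,-2.4,0,0,0],
  [0.4,-2.7,0,0,0],
  [0.4,-3.0,0,0,0],
  [0.4,-3.3,0,0,0],
  [0.4,-3.5,0,0,0],
])

```text
time_s: 13.2
ee_pos: [636.3, -42.7, 19.8]
orientation: [-0.075, 0.997, -0.0, -0.002]
force: [-5.7, -0.4, -0.0]
opening: 53.7
grip_force: 86.0
```

Request:
play_rows([
  [0.4,-0.2,0,0,0],
  [0.4,-0.4,0,0,0],
  [0.4,-0.5,0,0,0],
  [0.4,-0.5,0,0,0],
])

```text
time_s: 13.6
ee_pos: [641.7, -41.8, 19.9]
orientation: [-0.075, 0.997, -0.0, -0.001]
force: [-4.5, 0.2, -0.3]
opening: 54.0
grip_force: 86.0
```

Request:
play_rows([
  [0.4,-0.15,0,0,0],
  [0.4,-0.2,0,0,0],
  [0.4,-0.2,0,0,0],
  [0.4,-0.2,0,0,0],
])

```text
time_s: 14.0
ee_pos: [644.2, -41.4, 20.0]
orientation: [-0.075, 0.997, -0.0, -0.0]
force: [-4.7, -1.0, -0.5]
opening: 53.5
grip_force: 86.0
```

Request:
play_rows([
  [0.4,-0.15,0,0,0],
  [0.4,-0.2,0,0,0],
  [0.4,-0.2,0,0,0],
])

```text
time_s: 14.3
ee_pos: [645.6, -41.3, 19.9]
orientation: [-0.075, 0.997, -0.0, -0.001]
force: [-6.2, -0.6, 0.3]
opening: 53.8
grip_force: 86.0
```

Request:
play_rows([
  [0.4,-0.15,0,0,0],
  [0.4,-0.2,0,0,0],
  [0.4,-0.2,0,0,0],
])

```text
time_s: 14.6
ee_pos: [645.6, -41.3, 19.6]
orientation: [-0.075, 0.997, -0.0, -0.003]
force: [-12.9, -1.0, 3.0]
opening: 54.3
grip_force: 86.4
```

Request:
play_rows([
  [0.4,-0.15,0,0,0],
  [0.4,-0.2,0,0,0],
  [0.4,-0.2,0,0,0],
])

```text
time_s: 14.9
ee_pos: [645.6, -41.3, 19.4]
orientation: [-0.075, 0.997, -0.001, -0.005]
force: [-17.1, -1.9, 6.1]
opening: 53.6
grip_force: 86.7
```

The red key is home, with contact at 645.6. The two contacts put the panel centre 1.3 mm along the tool's +x. Now I'll move beside the jig to measure it.

```bash
python3 - <<'E'
from h import *
p=go(468,-143,200,188.0)
E
```

```text
go [19.08, -7.4, -18.06] twist 0.6
```

Request:
play_rows([
  [0.4,2,0,-1,0.6],
  [0.4,4,-0.5,-5,0.6],
  [0.4,7,-2,-9,0.6],
  [0.4,10,-3,-13,0.6],
  [0.4,14,-5,-17,0.6],
  [0.4,18,-7,-18,0.6],
  [0.4,19,-7.4,-18,0.6],
  [0.4,19,-7.4,-18,0.6],
])

```text
time_s: 15.7
ee_pos: [472.9, -144.3, 201.6]
orientation: [-0.068, 0.998, -0.001, 0.001]
force: [0.6, 0.4, -1.2]
opening: 53.4
grip_force: 85.9
```

Request:
play_rows([
  [0.4,0,0,0,0],
  [0.4,0,0,0,0],
  [0.4,0,0,0,0],
])

```text
time_s: 16.0
ee_pos: [474.9, -141.1, 199.8]
orientation: [-0.071, 0.998, 0.0, 0.0]
force: [0.1, 0.6, -1.9]
opening: 53.8
grip_force: 85.9
```

```bash
python3 - <<'E'
from h import *
o=r.get_obs(); print(o["time_s"],o["ee_pos"],yaw(o),o["opening"])
C,im=looks("jig_top",16,save="w4")
np.save("w4cam.npy",np.r_[C[:3],C[3],C[4].ravel()])
E
```

```text
16.0 [ 474.9494149  -141.11352463  199.8428485 ] -171.90569003130435 53.75666808436478
jig_top 0.57 [174. 209.  72. 153.] [ 488.8 -282.5] 6.4 [149.   61.9]
```

View pics/w4.png

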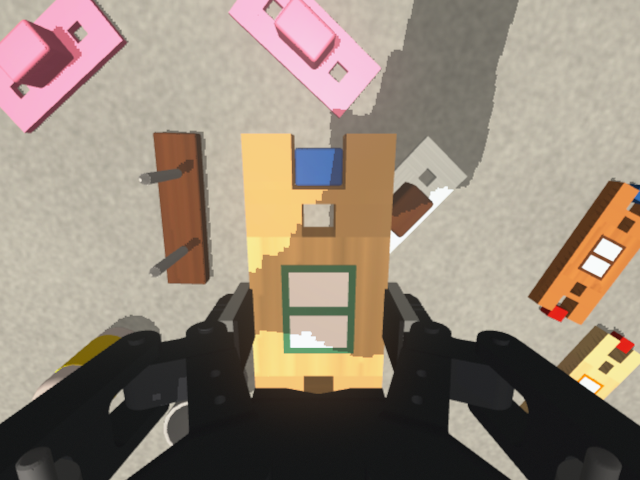

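```bash
python3 - <<'E'
import cv2
im=cv2.imread("pics/w4.png"); cv2.imwrite("pics/w4c.png",cv2.resize(im[122:294,130:230],None,fx=3.4,fy=3.4,interpolation=cv2.INTER_CUBIC))
E
```

View pics/w4c.png

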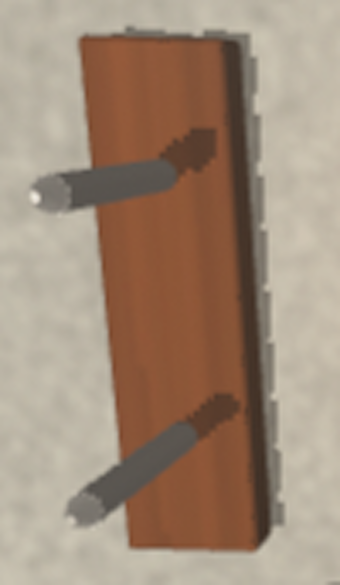

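```bash
python3 - <<'E'
from h import *
np.set_printoptions(precision=2,suppress=True)
v=np.load("w4cam.npy"); C=(v[0],v[1],v[2],v[3:6],v[6:].reshape(3,3))
px=np.array([(80,38),(225,40),(131,548),(258,549),(168,174),(188,430),(39,197),(76,517)])/3.4+[130,122]
# image up = tool +x (yaw188)= world -x ; left = tool -y = world -y. jig x axis ~ world +x
M=np.array([(-75,-20,0),(-75,20,0),(75,-20,0),(75,20,0),(-38,0,0),(38,0,0),(-38,0,70),(38,0,70)],float)
def f(p,full=False):
    a=p[3]; Rz=np.array([[np.cos(a),-np.sin(a),0],[np.sin(a),np.cos(a),0],[0,0,1]])
    return (proj(C,M@Rz.T+p[:3])-px)
for fz in (True,False):
    g=lambda p:f(np.r_[p[:2],16,p[2]]).ravel() if fz else f(p).ravel()
    s=least_squares(g,[488,-272,.12] if fz else [488,-272,16,.12],loss="soft_l1"); print(s.x, np.degrees(s.x[-1])); print(g(s.x).reshape(-1,2))
E
```

```text
[ 487.94 -275.21    0.12] 6.735819669321843
[[-0.14 -1.79]
 [ 0.94 -1.28]
 [-0.16  0.56]
 [ 1.31  1.11]
 [-0.78 -0.23]
 [-0.33  1.4 ]
 [ 0.04 -0.42]
 [-0.24  0.96]]
[ 489.16 -277.38   10.91    0.12] 6.827743243814827
[[-0.09 -0.48]
 [ 0.27 -0.06]
 [-0.1  -0.47]
 [ 0.8   0.01]
 [-1.07  0.35]
 [-0.58  0.81]
 [ 0.41  0.19]
 [ 0.06 -0.24]]
```

Crop: base corners are at crop px (80,38), (225,40), (131,548), (258,549), with the pins between. The two fits differ by 2 mm in y, so I'll take a view from the jig's other side to cancel that bias.

```bash
python3 - <<'E'
from h import *
p=go(500,-405,200,187.0)
E
```

```text
go [1.18, -26.47, -0.03] twist 1.1
```

Request:
play_rows([
  [0.4,0.2,-4,0,1],
  [0.4,0.4,-8,0,1],
  [0.4,0.6,-12,0,1],
  [0.4,0.8,-16,0,1],
  [0.4,1,-20,0,1],
  [0.4,1.2,-24,0,1],
  [0.4,1.2,-26.5,0,1],
  [0.4,1.2,-26.5,0,1],
])

```text
time_s: 16.9
ee_pos: [498.4, -410.3, 199.0]
orientation: [-0.059, 0.998, -0.0, -0.0]
force: [-0.3, 0.3, -1.4]
opening: 54.2
grip_force: 85.9
```

Request:
play_rows([
  [0.4,0,0,0,0],
  [0.4,0,0,0,0],
  [0.4,0,0,0,0],
])

```text
time_s: 17.2
ee_pos: [499.2, -404.6, 200.2]
orientation: [-0.062, 0.998, 0.0, -0.0]
force: [1.0, 0.2, -2.3]
opening: 54.0
grip_force: 85.9
```

```bash
python3 - <<'E'
from h import *
o=r.get_obs(); print(o["time_s"],o["ee_pos"],yaw(o),o["opening"],o["qpos"])
C,im=looks("jig_top",16,save="w5")
np.save("w5cam.npy",np.r_[C[:3],C[3],C[4].ravel()])
P=proj(C,[[488,-276,16]])[0]; print(P); u,v=np.int32(np.round(P))-[60,88]; print(u,v)
cv2.imwrite("pics/w5c.png",cv2.resize(im[v:v+176,u:u+120,::-1],None,fx=3.4,fy=3.4,interpolation=cv2.INTER_CUBIC))
E
```

```text
17.2 [ 499.16788246 -404.59451255  200.18354609] -172.87890971178197 53.95775207391559 [ 0.86713257  0.56312463 -0.4145146   1.80858133  0.29476744  0.83129911
  2.00413614]
jig_top 0.96 [454. 219.  71. 150.] [ 487.2 -271.4] 7.1 [148.6  60.6]
jig_top 0.44 [481. 431.  63.  63.] [ 736.6 -193.8] 45.1 [114.5  39.1]
[450.77306987 223.49184979]
391 135
```

View pics/w5c.png

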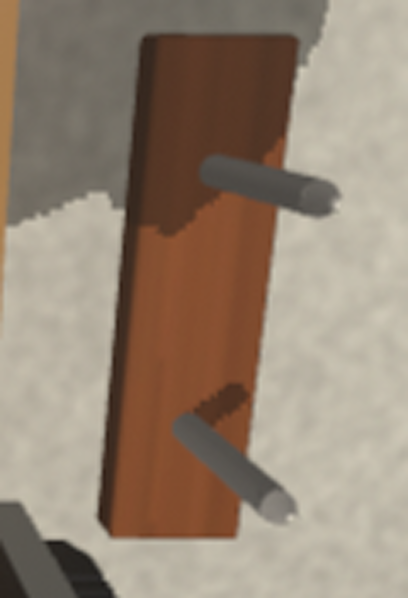

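```bash
python3 - <<'E'
from h import *
np.set_printoptions(precision=2,suppress=True)
def ld(n): v=np.load(n); return (v[0],v[1],v[2],v[3:6],v[6:].reshape(3,3))
C4,C5=ld("w4cam.npy"),ld("w5cam.npy")
p4=np.array([(80,38),(225,40),(131,548),(258,549),(168,174),(188,430),(39,197),(76,517)])/3.4+[130,122]
p5=np.array([(155,36),(298,38),(112,536),(238,537),(208,171),(183,425),(335,200),(290,518)])/3.4+[391,135]
M=np.array([(-75,-20,0),(-75,20,0),(75,-20,0),(75,20,0),(-38,0,0),(38,0,0),(-38,0,70),(38,0,70)],float)
def f(p,C,px):
    a=p[3]; Rz=np.array([[np.cos(a),-np.sin(a),0],[np.sin(a),np.cos(a),0],[0,0,1]])
    return (proj(C,M@Rz.T+p[:3])-px).ravel()
for nm,S in(("4",[(C4,p4)]),("5",[(C5,p5)]),("45",[(C4,p4),(C5,p5)])):
  for fz in(1,0):
    g=lambda p:np.hstack([f(np.r_[p[:2],16 if fz else p[3],p[2]],*s) for s in S])
    s=least_squares(g,[488,-275,.12,16],loss="soft_l1"); print(nm,fz,s.x,np.degrees(s.x[2]),"rms",np.sqrt(np.mean(s.fun**2)))
E
```

```text
4 1 [ 487.94 -275.21    0.12   16.  ] 6.735819486501183 rms 0.8989279544185901
4 0 [ 489.16 -277.38    0.12   10.91] 6.82774323751711 rms 0.480769084544262
5 1 [ 488.31 -277.51    0.12   16.  ] 7.063468574089834 rms 0.8175541580680914
5 0 [ 488.98 -275.63    0.12   11.98] 7.012376906540063 rms 0.5975272589008807
45 1 [ 488.26 -276.35    0.12   16.  ] 6.897266369660001 rms 1.2342572848263609
45 0 [ 488.71 -276.32    0.12   13.08] 6.911157951317366 rms 0.618733224693288
```

```bash
python3 - <<'E'
from h import *
np.set_printoptions(precision=1,suppress=True)
def ld(n): v=np.load(n); return (v[0],v[1],v[2],v[3:6],v[6:].reshape(3,3))
C=ld("w3cam.npy"); a=np.radians(6.9); Rz=np.array([[np.cos(a),-np.sin(a),0],[np.sin(a),np.cos(a),0],[0,0,1]])
for b in((488.4,-276.35),):
    print("far corners y=+20,-20:",proj(C,np.array([(75,20,0),(75,-20,0),(75,-20,-16)])@Rz.T+[*b,16]))
im=cv2.imread("pics/w3.png"); cv2.imwrite("pics/w3d.png",cv2.resize(im[270:360,500:620],None,fx=5,fy=5,interpolation=cv2.INTER_CUBIC))
E
```

```text
far corners y=+20,-20: [[539.3 283.4]
 [577.8 284.8]
 [566.8 279. ]]
```

View pics/w3d.png

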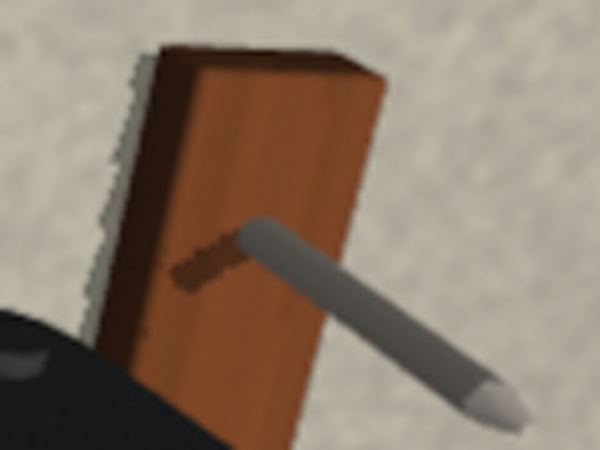

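Crop: the far corners of the jig top are at (540,284) and (577,286), against a prediction of (539,283) and (578,285). So the jig is at about (488.0, -276.3) with yaw 6.9°. I'll hover over the pins and look through the hole.

```bash
python3 - <<'E'
from h import *
p=go(489.1,-274.3,97,186.9)
E
```

```text
go [-0.62, 13.1, 10.34] twist 0.2
```

Request:
play_rows([
  [0.4,-0.2,4,0,0.2],
  [0.4,-0.4,8,0,0.2],
  [0.4,-0.6,11,1,0.2],
  [0.4,-0.6,13.1,4,0.2],
  [0.4,-0.6,13.1,8,0.2],
  [0.4,-0.6,13.1,10,0.2],
  [0.4,-0.6,13.1,10.3,0.2],
  [0.4,-0.6,13.1,10.3,0.2],
])

```text
time_s: 18.1
ee_pos: [489.0, -275.0, 97.3]
orientation: [-0.06, 0.998, 0.0, -0.0]
force: [-0.7, 0.1, -1.6]
opening: 53.6
grip_force: 85.8
```

Request:
play_rows([
  [0.4,0,0,0,0],
  [0.4,0,0,0,0],
  [0.4,0,0,0,0],
])

```text
time_s: 18.4
ee_pos: [489.2, -275.8, 98.2]
orientation: [-0.059, 0.998, -0.0, 0.001]
force: [0.0, -0.3, -1.6]
opening: 54.2
grip_force: 85.8
```

```bash
python3 - <<'E'
from h import *
o=r.get_obs(); print(o["time_s"],o["ee_pos"],yaw(o),o["opening"])
C,im=looks("mid_a",100,save="w6")
go(489.1,-274.3,97,186.9)
cv2.imwrite("pics/w6c.png",cv2.resize(im[110:400,230:410,::-1],None,fx=2,fy=2,interpolation=cv2.INTER_CUBIC))
E
```

```text
18.4 [ 489.16350911 -275.77767445   98.16036276] -173.2249533636705 54.22170335887301
mid_a 0.77 [319. 263. 158. 261.] [ 477.9 -279.1] 6.8 [121.5  62. ]
go [-0.04, 0.13, 0.08] twist -0.1
```

View pics/w6c.png

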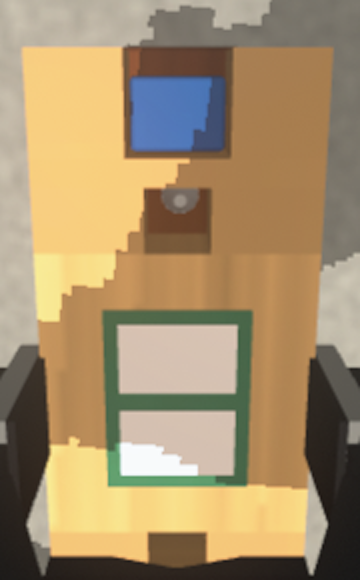

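```bash
cat >> h.py <<'E'
def tool(P):
    o=r.get_obs(); return (np.atleast_2d(P)-o["ee_pos"])@R.from_quat(o["orientation"]).as_matrix()
E
python3 - <<'E'
from h import *
np.set_printoptions(precision=2,suppress=True)
C=cam("wrist")
print("pin tip",tool(toplane(C,(320,209.7),86)))
zt=98.2+15.2
# panel top points: hole edges and end edge, corners
for n,uv in (("end edge",(318,133.2)),("hole far",(318.8,203.8)),("hole L",(302.3,220)),("hole R",(335.5,220)),("TL",(241.3,133.5)),("TR",(396.5,133.5))): print(n,tool(toplane(C,uv,zt)))
E
```

```text
pin tip [[39.24 -1.14 11.75]]
end edge [[ 71.68  -2.07 -15.68]]
hole far [[ 46.31  -1.77 -15.66]]
hole L [[ 40.09  -8.06 -15.65]]
hole R [[ 40.09   4.6  -15.65]]
TL [[ 71.57 -29.45 -15.66]]
TR [[ 71.58  25.95 -15.7 ]]
```

Crop: the pin tip shows in the hole at crop (180,200), while the hole is centred at col 178. It is off by about 0.5 mm, so I'll lower.

Request:
play_rows([
  [0.4,0,0.05,0.5,0],
  [0.4,0,0.05,1,0],
  [0.4,0,0.05,2,0],
  [0.4,0,0.05,3,0],
  [0.4,0,0.05,3,0],
])

```text
time_s: 19.0
ee_pos: [487.8, -274.4, 65.3]
orientation: [-0.059, 0.998, 0.001, -0.001]
force: [-0.3, -0.1, -0.7]
opening: 53.4
grip_force: 85.8
```

Request:
play_rows([
  [0.4,0,0,1,0],
  [0.4,0,0,2,0],
  [0.4,0,0,3,0],
  [0.4,0,0,4,0],
  [0.4,0,0,4.7,0],
  [0.4,0,0,4.85,0],
  [0.4,0,0,4.85,0],
])

```text
time_s: 19.7
ee_pos: [488.4, -274.7, 19.2]
orientation: [-0.059, 0.998, -0.0, -0.0]
force: [-3.5, 1.6, 13.3]
opening: 53.7
grip_force: 87.4
```

Seated: z=19.2 with 13 N upward. I'll release, rise and go over panel B.

Request:
play_rows([
  [0.7,0,0,0,0],
  [1,0,0,0,0],
  [1,0,0,0,0],
  [1,0,0,0,0],
  [1,0,0,-4,0],
  [1,0,0,-8,0],
  [1,0,0,-12,0],
  [1,0,0,-13,0],
])

```text
time_s: 20.5
ee_pos: [490.2, -275.5, 152.4]
orientation: [-0.059, 0.998, -0.001, 0.002]
force: [-0.3, -0.3, 0.5]
opening: 85.3
grip_force: 0.0
```

Request:
play_rows([
  [1,-0.4,5,0,3],
  [1,-0.8,10,0,6],
  [1,-1.2,15,0,12],
  [1,-1.8,20,0,18],
  [1,-2.2,25,0,24],
  [1,-2.6,30,0,24],
  [1,-3,35,0,24],
  [1,-3.4,40,0,24],
])

```text
time_s: 21.3
ee_pos: [474.6, 126.8, 148.2]
orientation: [0.15, 0.989, -0.0, -0.0]
force: [1.4, 0.6, -0.2]
opening: 85.9
grip_force: 0.0
```

Request:
play_rows([
  [1,0,0,0,0],
  [1,0,0,0,0],
  [1,0,0,0,0],
])

```text
time_s: 21.6
ee_pos: [474.9, 123.6, 148.2]
orientation: [0.15, 0.989, -0.001, -0.0]
force: [-0.2, -0.6, 0.3]
opening: 85.5
grip_force: 0.0
```

```bash
cat >> h.py <<'E'
def panel():
    o=r.get_obs(); print("t",o["time_s"],np.round(o["ee_pos"],1),round(yaw(o),1),"q7",round(o["qpos"][6],2)); C,im=looks("mid_a",18,save="p%d"%(o["time_s"]*100)); return C,im
E
python3 - <<'E'
from h import *
panel()
C=cam("top"); r.grab_frame("top")
for d in r.cut_out("top","mid_a"): print("top",d["p"],rect(d["pixels"],C,18))
for d in r.cut_out("top","cover")[:2]: print("top cov",d["p"],rect(d["pixels"],C,8))
E
```

```text
t 21.6 [474.9 123.6 148.2] 162.7 q7 0.67
mid_a 0.81 [432. 348.  93. 119.] [609.5 175.2] -24.2 [119.6  44. ]
mid_a 0.8 [349. 217.  72. 181.] [474.3 145.3] -17.5 [152.   55.6]
top 0.68 (array([ 487.9251709 , -275.54598999]), 6.6433820724487305, (142.0087432861328, 63.54889678955078))
top 0.57 (array([632.95819092, 180.45513916]), -24.46753692626953, (140.64334106445312, 59.335819244384766))
top 0.54 (array([521.74945068, 113.41403198]), 17.46002960205078, (55.36745071411133, 26.59300994873047))
top cov 0.97 (array([452.68444824, -62.22212219]), -33.589786529541016, (128.87631225585938, 55.726959228515625))
top cov 0.69 (array([ 369.68228149, -399.02746582]), -46.410518646240234, (133.29319763183594, 60.641788482666016))
```

```bash
python3 - <<'E'
from h import *
p=go(474.8,147,2,162.5)
E
```

```text
go [0.75, 2.23, 14.66] twist 0.2
```

Request:
play_rows([
  [1,0.7,2.2,4,0],
  [1,0.7,2.2,8,0],
  [1,0.7,2.2,12,0],
  [1,0.7,2.2,14.2,0],
  [1,0.7,2.2,14.7,0],
  [1,0.7,2.2,14.7,0],
  [1,0.7,2.2,14.7,0],
])

```text
time_s: 22.55
ee_pos: [475.6, 147.8, 2.6]
orientation: [0.15, 0.989, 0.0, 0.001]
force: [-0.5, -0.1, -0.5]
opening: 85.4
grip_force: 0.0
```

Request:
play_rows([
  [0.4,0,0,0,0],
  [0.4,0,0,0,0],
  [0.4,0,0,0,0],
  [0.4,0,0,0,0],
  [0.4,0,0,0,0],
  [0.4,0,0,0,0],
], squeeze=80)

```text
time_s: 23.15
ee_pos: [475.5, 147.8, 3.2]
orientation: [0.15, 0.989, 0.0, 0.001]
force: [-2.1, -0.6, 15.4]
opening: 53.7
grip_force: 82.4
```

Request:
play_rows([
  [0.4,0,0,-3,0],
  [0.4,0,0,-7,0],
  [0.4,0,0,-9,0],
  [0.4,0,0,-9,0],
])

```text
time_s: 23.55
ee_pos: [476.3, 148.2, 94.7]
orientation: [0.15, 0.989, 0.001, 0.002]
force: [0.6, 0.2, -1.9]
opening: 53.7
grip_force: 86.7
```

Request:
play_rows([
  [0.4,-3,-2,0,-4],
  [0.4,-6,-4,0,-8],
  [0.4,-9,-6,0,-12],
  [0.4,-12,-8,0,-16],
  [0.4,-15,-10.5,0,-20],
  [0.4,-18,-12.5,0,-26.2],
  [0.4,-19.5,-13.8,0,-26.2],
  [0.4,-19.5,-13.8,0,-26.2],
])

```text
time_s: 24.35
ee_pos: [621.2, -45.6, 90.3]
orientation: [-0.076, 0.997, -0.001, -0.0]
force: [-0.2, -0.3, -1.2]
opening: 53.9
grip_force: 86.6
```

```bash
cat >> h.py <<'E'
def held():
    """where the +x end of the held panel shows: end edge x, lateral centre, hole, in tool mm (panel top plane 15.5 behind the TCP)"""
    o=r.get_obs(); C=cam("wrist"); im=r.grab_frame("wrist"); cv2.imwrite("pics/h%d.png"%(o["time_s"]*100),im[:,:,::-1])
    m=None
    for d in r.cut_out("wrist","mid_a"):
        b=d["bbox"]
        if d["p"]>.3 and abs(b[0]-319)<40 and b[2]>100: m=d["pixels"];break
    print("t",o["time_s"],np.round(o["ee_pos"],1),round(yaw(o),1),"q7",round(o["qpos"][6],2),"open",round(o["opening"],1))
    if m is None: print("NO HELD PANEL"); return C,im
    rows=[]
    for v in range(145,240,5):
        u=np.nonzero(m[v])[0]; rows.append((u.min(),u.max()+1,v))
    rows=np.array(rows,float); zt=o["ee_pos"][2]+15.5
    L=tool(toplane(C,np.c_[rows[:,0],rows[:,2]],zt)); Q=tool(toplane(C,np.c_[rows[:,1],rows[:,2]],zt))
    cols=[u for u in list(range(250,288,4))+list(range(350,388,4))]
    tops=[(u,np.nonzero(m[:,u])[0].min()) for u in cols if m[:,u].any()]
    T=tool(toplane(C,np.array(tops,float),zt))
    print("L",np.round(np.median(L[:,1]),1),"R",np.round(np.median(Q[:,1]),1),"mid",np.round(np.median((L+Q)[:,1])/2,1),"skew deg",round(np.degrees(np.polyfit(L[:,0],(L+Q)[:,1]/2,1)[0]),1),"end x",np.round(np.median(T[:,0]),1))
    return C,im
E
python3 - <<'E'
from h import *
held()
go(713.5-95*.9885,-29.2-95*.1513,20,188.7)
E
```

```text
t 24.35 [621.2 -45.6  90.3] -171.3 q7 1.28 open 53.9
L -33.1 R 22.4 mid -5.3 skew deg 0.3 end x 69.9
go [0.04, -0.18, 7.06] twist 0.2
```

```bash
python3 - <<'E'
from h import *
import glob
for f in ["pics/w6.png",sorted(glob.glob("pics/h*.png"))[-1]]:
    im=cv2.imread(f); print(f)
    for v in (150,200,240): 
        g=np.abs(np.diff(cv2.GaussianBlur(im[v:v+3].astype(float).mean(0)[None],(1,1),0)[0],axis=0)).sum(1); k=np.argsort(g[200:440])[::-1][:6]+200; print(v,sorted(k.tolist()))
    for v in (150,200): print(im[v,225:260:3].tolist(), im[v,380:410:3].tolist())
E
```

```text
pics/w6.png
150 [290, 291, 294, 335, 345, 346]
200 [243, 244, 312, 316, 317, 392]
240 [246, 287, 389, 390, 396, 397]
[[166, 182, 191], [164, 180, 188], [160, 176, 185], [161, 177, 187], [161, 178, 189], [159, 178, 186], [128, 207, 247], [129, 207, 247], [128, 207, 247], [128, 207, 248], [128, 207, 248], [128, 206, 248]] [[80, 126, 167], [81, 126, 167], [79, 126, 167], [80, 126, 167], [79, 125, 167], [89, 121, 152], [105, 115, 120], [108, 119, 124], [111, 121, 127], [110, 120, 125]]
[[161, 177, 186], [166, 182, 192], [170, 187, 196], [169, 185, 195], [159, 175, 185], [157, 174, 184], [163, 182, 192], [126, 206, 247], [127, 206, 248], [127, 206, 248], [127, 206, 248], [126, 207, 248]] [[79, 127, 169], [80, 127, 169], [80, 127, 171], [80, 127, 170], [89, 124, 157], [107, 118, 124], [106, 118, 123], [107, 118, 124], [106, 117, 123], [107, 117, 122]]
pics/h2435.png
150 [242, 291, 295, 296, 328, 346]
200 [244, 245, 319, 320, 391, 392]
240 [246, 247, 288, 390, 416, 417]
[[183, 200, 209], [182, 200, 207], [181, 197, 207], [179, 196, 205], [182, 200, 210], [187, 205, 214], [91, 168, 246], [92, 168, 246], [92, 169, 246], [92, 168, 246], [91, 168, 246], [91, 169, 246]] [[59, 102, 163], [58, 102, 163], [58, 102, 163], [58, 102, 163], [58, 102, 163], [72, 107, 156], [112, 122, 128], [113, 122, 128], [114, 124, 129], [113, 123, 129]]
[[178, 195, 205], [178, 195, 206], [177, 194, 205], [175, 192, 202], [178, 197, 207], [185, 205, 216], [186, 205, 216], [90, 165, 246], [90, 165, 246], [90, 166, 246], [89, 166, 246], [89, 166, 246]] [[55, 102, 163], [56, 102, 164], [55, 102, 163], [56, 102, 163], [77, 110, 156], [115, 126, 132], [112, 123, 129], [109, 120, 126], [109, 120, 125], [111, 121, 127]]
```

The panel's edges are in the same pixels as before, so it is centred; the network mask was read while the arm was still settling. Lower and press.

Request:
play_rows([
  [0.4,0,-0.1,3,0],
  [0.4,0,-0.1,6,0],
  [0.4,0,-0.1,7,0],
  [0.4,0,-0.1,7,0],
  [0.4,0,-0.1,7,0],
])

```text
time_s: 24.95
ee_pos: [620.8, -41.5, 22.3]
orientation: [-0.079, 0.997, 0.0, 0.0]
force: [-0.1, -0.0, -1.5]
opening: 54.1
grip_force: 86.6
```

Request:
play_rows([
  [0.4,-0.4,0,0,0],
  [0.4,-0.8,0,0,0],
  [0.4,-1.1,0,0,0],
  [0.4,-1.4,0,0,0],
  [0.4,-1.7,0,0,0],
  [0.4,-2.0,0,0,0],
  [0.4,-2.2,0,0,0],
  [0.4,-2.2,0,0,0],
])

```text
time_s: 25.75
ee_pos: [641.9, -39.3, 21.7]
orientation: [-0.078, 0.997, -0.0, -0.001]
force: [-4.0, -1.4, 1.6]
opening: 54.0
grip_force: 87.0
```

Request:
play_rows([
  [0.4,-0.15,0,0,0],
  [0.4,-0.25,0,0,0],
  [0.4,-0.3,0,0,0],
  [0.4,-0.3,0,0,0],
])

```text
time_s: 26.15
ee_pos: [644.5, -38.9, 21.5]
orientation: [-0.078, 0.997, -0.0, -0.001]
force: [-5.2, -0.8, 2.2]
opening: 53.7
grip_force: 87.0
```

Request:
play_rows([
  [0.4,-0.15,0,0,0],
  [0.4,-0.25,0,0,0],
  [0.4,-0.3,0,0,0],
  [0.4,-0.3,0,0,0],
])

```text
time_s: 26.55
ee_pos: [644.5, -38.9, 21.0]
orientation: [-0.078, 0.997, -0.001, -0.003]
force: [-14.1, -1.9, 4.8]
opening: 53.6
grip_force: 87.5
```

Request:
play_rows([
  [0.4,2,0,0,0],
  [0.4,4,0,-1,0],
  [0.4,4.5,0,-3,8],
  [0.4,4.5,0,-3,16],
  [0.4,4.5,0,-3,24],
  [0.4,4.5,0,-3,32],
  [0.4,4.5,0,-3,40],
  [0.4,4.5,0,-3,48],
])

```text
time_s: 27.35
ee_pos: [605.2, -44.9, 51.9]
orientation: [0.336, 0.942, 0.001, 0.001]
force: [-0.1, -0.4, -1.8]
opening: 53.8
grip_force: 86.6
```

Request:
play_rows([
  [0.4,0,0,0,8],
  [0.4,0,0,0,16],
  [0.4,0,0,0,24],
  [0.4,0,0,0,32],
  [0.4,0,0,0,40],
  [0.4,0,0,0,48],
  [0.4,0,0,0,56],
  [0.4,0,0,0,64],
])

```text
time_s: 28.15
ee_pos: [605.2, -44.9, 51.8]
orientation: [0.784, 0.621, 0.001, 0.001]
force: [0.7, -0.5, -2.3]
opening: 53.2
grip_force: 86.6
```

Request:
play_rows([
  [0.4,0,0,0,8],
  [0.4,0,0,0,16],
  [0.4,0,0,0,24],
  [0.4,0,0,0,32],
  [0.4,0,0,0,40],
  [0.4,0,0,0,48],
  [0.4,0,0,0,56],
  [0.4,0,0,0,64],
])

```text
time_s: 28.95
ee_pos: [605.1, -44.8, 51.8]
orientation: [0.994, 0.111, 0.001, 0.0]
force: [0.4, 0.6, -1.2]
opening: 53.5
grip_force: 86.6
```

Request:
play_rows([
  [0.4,0,0,0,4.4],
  [0.4,0,0,2,4.4],
  [0.4,0,0,3,4.4],
  [0.4,0,0,3,4.4],
  [0.4,0,0,3,4.4],
])

```text
time_s: 29.45
ee_pos: [604.1, -45.4, 21.7]
orientation: [0.997, 0.075, 0.0, 0.0]
force: [0.9, -0.1, -0.9]
opening: 53.9
grip_force: 86.6
```

```bash
python3 - <<'E'
from h import *
held()
p=go(713.5-92*.9885,-33-92*.1513,20,8.7)
E
```

```text
t 29.45 [604.1 -45.4  21.7] 8.6 q7 -0.77 open 53.9
L -25.5 R 30.2 mid 2.4 skew deg -0.0 end x 69.6
go [1.79, 0.43, 0.22] twist -0.1
```

Request:
play_rows([
  [0.4,0.6,0.4,0,0],
  [0.4,1.4,0.4,0,0],
  [0.4,2.0,0.4,0,0],
  [0.4,2.4,0.4,0,0],
  [0.4,2.7,0.4,0,0],
  [0.4,3.0,0.4,0,0],
  [0.4,3.3,0.4,0,0],
  [0.4,3.5,0.4,0,0],
])

```text
time_s: 30.35
ee_pos: [637.7, -43.9, 21.3]
orientation: [0.997, 0.075, -0.001, -0.0]
force: [-6.2, 0.3, 0.1]
opening: 53.4
grip_force: 86.8
```

Request:
play_rows([
  [0.4,0.15,0,0,0],
  [0.4,0.3,0,0,0],
  [0.4,0.4,0,0,0],
  [0.4,0.4,0,0,0],
])

```text
time_s: 30.75
ee_pos: [642.2, -43.3, 21.4]
orientation: [0.997, 0.075, -0.001, -0.0]
force: [-4.4, 0.4, 0.1]
opening: 53.4
grip_force: 86.8
```

Request:
play_rows([
  [0.4,0.15,0,0,0],
  [0.4,0.25,0,0,0],
  [0.4,0.3,0,0,0],
  [0.4,0.3,0,0,0],
])

```text
time_s: 31.15
ee_pos: [643.9, -43.0, 21.3]
orientation: [0.997, 0.075, -0.002, -0.0]
force: [-9.4, -0.9, 1.0]
opening: 53.4
grip_force: 86.9
```

Request:
play_rows([
  [0.4,0.1,0,0,0],
  [0.4,0.2,0,0,0],
  [0.4,0.2,0,0,0],
])

```text
time_s: 31.45
ee_pos: [643.9, -43.0, 21.0]
orientation: [0.997, 0.075, -0.003, -0.001]
force: [-13.1, -1.6, 3.4]
opening: 53.6
grip_force: 87.3
```

Panel B's second key is home (contact at 643.9, offset +0.6). On to the jig.

Request:
play_rows([
  [0.4,-2,0,-1,0],
  [0.4,-5,1,-5,1.7],
  [0.4,-8,4,-9,1.7],
  [0.4,-11,7.5,-11,1.7],
  [0.4,-14,11.5,-11,1.7],
  [0.4,-16.5,15,-11,1.7],
  [0.4,-18.9,18.5,-11,1.7],
  [0.4,-18.9,20.7,-11,1.7],
])

```text
time_s: 32.25
ee_pos: [489.4, -279.9, 132.8]
orientation: [0.998, 0.057, 0.001, 0.001]
force: [1.2, -0.6, -1.5]
opening: 53.7
grip_force: 86.7
```

Request:
play_rows([
  [0.4,0,0,0,0],
  [0.4,0,0,0,0],
  [0.4,0,0,0,0],
  [0.4,0,0,0,0],
])

```text
time_s: 32.65
ee_pos: [492.5, -274.2, 131.5]
orientation: [0.998, 0.061, 0.0, -0.0]
force: [-0.9, 0.5, -1.9]
opening: 53.6
grip_force: 86.6
```

```bash
python3 - <<'E'
from h import *
o=r.get_obs(); print(o["time_s"],o["ee_pos"],yaw(o),o["opening"])
go(487.5,-277,98,6.9)
E
```

```text
32.65 [ 492.53740618 -274.18293389  131.53219116] 7.012688313690182 53.626707594570895
go [-0.53, 0.22, 3.35] twist 0.1
```

Request:
play_rows([
  [0.4,-0.5,0.2,1,0],
  [0.4,-0.5,0.2,2.5,0],
  [0.4,-0.5,0.2,3.3,0],
  [0.4,-0.5,0.2,3.3,0],
  [0.4,-0.5,0.2,3.3,0],
  [0.4,-0.5,0.2,3.3,0],
])

```text
time_s: 33.25
ee_pos: [487.5, -278.2, 99.0]
orientation: [0.998, 0.06, 0.0, 0.0]
force: [0.2, -0.8, -1.2]
opening: 53.7
grip_force: 86.6
```

```bash
python3 - <<'E'
from h import *
o=r.get_obs(); print(o["time_s"],o["ee_pos"],yaw(o),o["opening"])
im=r.grab_frame("wrist"); cv2.imwrite("pics/w7.png",im[:,:,::-1])
cv2.imwrite("pics/w7c.png",cv2.resize(im[125:260,230:410,::-1],None,fx=4,fy=4,interpolation=cv2.INTER_CUBIC))
E
```

```text
33.25 [ 487.45954625 -278.2156978    98.96949265] 6.903773275796506 53.7053942532696
```

View pics/w7c.png

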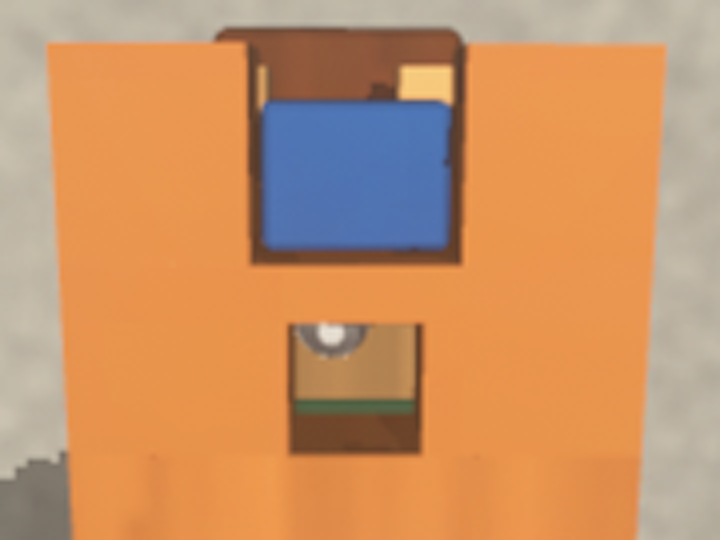

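```bash
python3 - <<'E'
from h import *
np.set_printoptions(precision=2,suppress=True)
C=cam("wrist"); o=r.get_obs(); print(o["ee_pos"])
print("pin",tool(toplane(C,(312.75,208.5),86)))
for n,uv in (("end",(318,135.75)),("hole far",(318.8,205.75)),("L",(302.2,220)),("R",(335.2,220)),("TL",(242,136)),("TR",(396.4,136))): print(n,tool(toplane(C,uv,99+15)))
E
```

```text
[ 487.47 -278.22   99.04]
pin [[38.63 -0.49 13.06]]
end [[ 69.92   1.98 -14.92]]
hole far [[ 44.54   2.28 -14.93]]
L [[ 39.03  -4.08 -14.94]]
R [[ 39.03   8.58 -14.93]]
TL [[ 69.83 -25.36 -14.93]]
TR [[ 69.84  30.18 -14.9 ]]
```

```bash
python3 - <<'E'
from h import *
np.set_printoptions(precision=4,suppress=True)
print(np.array(r.camera_info("wrist")["mount"])); o=r.get_obs(); print(o["orientation"],o["ee_pos"])
C=cam("wrist"); print(C[3]-o["ee_pos"], tool(C[3]), C[4])
E
```

```text
[[   0.0002   -0.9652   -0.2615   65.5581]
 [   1.        0.0004   -0.0007    2.1319]
 [   0.0008   -0.2615    0.9652 -142.3646]
 [   0.        0.        0.        1.    ]]
[0.9982 0.0602 0.0003 0.0002] [ 487.4706 -278.2214   99.0417]
[ 65.248    5.8141 142.4043] [[  65.5581    2.1319 -142.3646]] [[ 0.1204 -0.9583 -0.259 ]
 [-0.9927 -0.1163 -0.031 ]
 [-0.0004  0.2609 -0.9654]]
```

```bash
python3 - <<'E'
from h import *
for i in range(3): print(np.round(np.array(r.camera_info("wrist")["mount"])[:3,3],2), np.round(r.camera_info("top")["eye"],1))
r.grab_frame("wrist"); print(np.round(np.array(r.camera_info("wrist")["mount"])[:3,3],2), np.round(r.camera_info("top")["eye"],1))
print(r.get_obs()["time_s"])
E
```

```text
[  65.56    2.13 -142.36] [ 453.5  -13.7 1141.1]
[  65.56    2.13 -142.36] [ 453.5  -13.7 1141.1]
[  65.56    2.13 -142.36] [ 453.5  -13.7 1141.1]
[  65.56    2.13 -142.36] [ 453.5  -13.7 1141.1]
33.35
```

Crop: the pin tip is at crop (331,334) and the hole is centred at col 355, so the tool must move 2.7 mm along −y. The reported mount y has changed from −2 to +2 although the held panel shows in the same pixels. The true value is about 0, so I'll override it.

Request:
play_rows([
  [0.4,0.05,-0.27,0,0],
  [0.4,0.05,-0.27,0.5,0],
  [0.4,0.05,-0.27,1,0],
  [0.4,0.05,-0.27,2,0],
  [0.4,0.05,-0.27,3,0],
  [0.4,0.05,-0.27,3,0],
])

```text
time_s: 33.95
ee_pos: [486.6, -275.0, 67.0]
orientation: [0.998, 0.06, -0.001, -0.001]
force: [-0.5, 0.9, -1.2]
opening: 53.8
grip_force: 86.6
```

Request:
play_rows([
  [0.4,0,0,1,0],
  [0.4,0,0,2,0],
  [0.4,0,0,2.8,0],
  [0.4,0,0,3.1,0],
  [0.4,0,0,3.1,0],
  [0.4,0,0,3.1,0],
])

```text
time_s: 34.55
ee_pos: [487.4, -275.4, 37.5]
orientation: [0.998, 0.06, 0.0, 0.0]
force: [-0.5, 0.2, -0.9]
opening: 54.0
grip_force: 86.6
```

```bash
sed -i 's/M=np.array(c\["mount"\]);/M=np.array(c["mount"]); M[1,3]=0;/' h.py; grep -c "M\[1,3\]=0" h.py
```

```text
1
```

Request:
play_rows([
  [0.4,0,0,0.1,0],
  [0.4,0,0,0.1,0],
  [0.7,0,0,0.1,0],
  [1,0,0,0.1,0],
  [1,0,0,0.1,0],
  [1,0,0,-4,0],
  [1,0,0,-8,0],
  [1,0,0,-12,0],
])

```text
time_s: 35.35
ee_pos: [487.0, -275.3, 158.7]
orientation: [0.998, 0.06, -0.001, -0.0]
force: [0.8, -0.5, 0.2]
opening: 85.5
grip_force: 0.0
```

Request:
play_rows([
  [1,1,-4,0,0],
  [1,3,-9,0,-8],
  [1,5,-13.5,0,-16],
  [1,7.5,-18,0,-24],
  [1,10,-22.5,0,-32],
  [1,12,-27,0,-40],
  [1,14,-31.5,0,-48],
  [1,16,-35.5,0,-56],
])

```text
time_s: 36.15
ee_pos: [603.7, 98.6, 157.6]
orientation: [0.851, 0.524, -0.0, -0.0]
force: [0.6, -0.9, 0.2]
opening: 85.4
grip_force: 0.0
```

```bash
python3 - <<'E'
from h import *
o=r.get_obs(); print(o["time_s"],o["ee_pos"],yaw(o),o["qpos"])
go(632,181,150,155.3)
C=cam("top"); r.grab_frame("top")
for d in r.cut_out("top","mid_a"): print("top",d["p"],rect(d["pixels"],C,18))
for d in r.cut_out("top","cover")[:2]: print("top cov",d["p"],rect(d["pixels"],C,8))
E
```

```text
36.15 [603.71836805  98.64660977 157.6015542 ] 63.25211906593808 [-0.47761854  0.57333256  0.33388456  1.9477797  -0.2914021   0.66700508
 -0.42944728]
go [8.63, -1.18, 0.76] twist -92.0
top 0.64 (array([ 489.96115112, -281.12405396]), 6.465430736541748, (146.56080627441406, 64.13272857666016))
top 0.61 (array([ 485.53741455, -247.56199646]), 6.473577976226807, (131.4684600830078, 4.7572736740112305))
top cov 0.85 (array([271.41210938, 211.34555054]), 17.077392578125, (100.1711654663086, 60.51053237915039))
top cov 0.74 (array([ 369.65524292, -398.00317383]), -46.592838287353516, (131.93276977539062, 59.125057220458984))
```

Request:
play_rows([
  [1,3,-0.4,0.4,-8],
  [1,6,-0.8,0.8,-16],
  [1,8.6,-1.2,0.8,-24],
  [1,8.6,-1.2,0.8,-32],
  [1,8.6,-1.2,0.8,-40],
  [1,8.6,-1.2,0.8,-48],
  [1,8.6,-1.2,0.8,-56],
  [1,8.6,-1.2,0.8,-64],
])

```text
time_s: 37.1
ee_pos: [631.9, 176.5, 149.4]
orientation: [0.446, 0.895, -0.001, 0.0]
force: [-0.1, 0.1, 0.1]
opening: 85.4
grip_force: 0.0
```

Request:
play_rows([
  [1,0,0,0,-8],
  [1,0,0,0,-16],
  [1,0,0,0,-24],
  [1,0,0,0,-28],
  [1,0,0,0,-28],
  [1,0,0,0,-28],
])

```text
time_s: 37.7
ee_pos: [632.0, 177.1, 149.5]
orientation: [0.219, 0.976, -0.0, -0.0]
force: [-0.3, 1.3, 0.1]
opening: 84.9
grip_force: 0.0
```

```bash
python3 - <<'E'
from h import *
panel()
C=cam("top"); r.grab_frame("top")
for d in r.cut_out("top","mid_a"): print("top",d["p"],rect(d["pixels"],C,18))
for d in r.cut_out("top","cover"): print("top cov",d["p"],rect(d["pixels"],C,8))
E
```

```text
t 37.7 [632.  177.1 149.5] 154.7 q7 0.66
mid_a 0.94 [324. 222.  69. 178.] [630.5 181.8] -24.2 [148.8  56.9]
top 0.81 (array([683.76123047, 156.05761719]), 57.754451751708984, (61.28548812866211, 33.824764251708984))
top 0.79 (array([ 489.12579346, -280.52703857]), 6.918008327484131, (143.6439971923828, 61.640472412109375))
top 0.5 (array([ 509.61380005, -244.51217651]), 6.761496067047119, (82.9338150024414, 5.0878190994262695))
top cov 0.96 (array([ 320.6590271 , -171.86772156]), 55.39936828613281, (134.54954528808594, 58.15092086791992))
top cov 0.73 (array([452.34295654, -63.24210358]), -34.93068313598633, (130.40493774414062, 58.64080810546875))
top cov 0.68 (array([ 368.28179932, -397.30435181]), -47.46412658691406, (132.51202392578125, 58.60017013549805))
```

```bash
python3 - <<'E'
from h import *
p=go(630.5,181.8,2,155.7)
q=go(713.5-110*.9885,-31-110*.1513,90,188.7,[*p[:2],92,p[3]])
E
```

```text
go [0.28, 0.25, 14.76] twist -0.8
go [-7.1, -21.97, 0.2] twist -33.0
```

Request:
play_rows([
  [1,0.3,0.2,4,-0.8],
  [1,0.3,0.2,8,-0.8],
  [1,0.3,0.2,12,-0.8],
  [1,0.3,0.2,14.3,-0.8],
  [1,0.3,0.2,14.8,-0.8],
  [1,0.3,0.2,14.8,-0.8],
  [1,0.3,0.2,14.8,-0.8],
])

```text
time_s: 38.65
ee_pos: [631.0, 181.7, 2.9]
orientation: [0.211, 0.978, 0.0, 0.001]
force: [0.8, 0.4, 0.3]
opening: 85.4
grip_force: 0.0
```

Request:
play_rows([
  [0.4,0,0,0,0],
  [0.4,0,0,0,0],
  [0.4,0,0,0,0],
  [0.4,0,0,0,0],
  [0.4,0,0,0,0],
  [0.4,0,0,0,0],
], squeeze=80)

```text
time_s: 39.25
ee_pos: [630.9, 181.6, 3.5]
orientation: [0.211, 0.978, 0.0, 0.001]
force: [-2.5, -1.0, 12.0]
opening: 53.4
grip_force: 83.9
```

Request:
play_rows([
  [0.4,0,0,-3,0],
  [0.4,0,0,-7,0],
  [0.4,0,0,-9,0],
  [0.4,0,0,-9,0],
])

```text
time_s: 39.65
ee_pos: [632.1, 181.9, 95.5]
orientation: [0.211, 0.978, 0.002, 0.003]
force: [0.6, 0.3, -2.0]
opening: 53.7
grip_force: 85.6
```

Request:
play_rows([
  [0.4,-1,-3,0,-5],
  [0.4,-2,-6,0,-10],
  [0.4,-3,-10,0,-15],
  [0.4,-4,-14,0,-20],
  [0.4,-5.5,-18,0,-26],
  [0.4,-7,-21,0,-33],
  [0.4,-7.1,-22,0,-33],
  [0.4,-7.1,-22,0,-33],
])

```text
time_s: 40.45
ee_pos: [603.4, -50.8, 90.8]
orientation: [-0.073, 0.997, -0.0, -0.001]
force: [-0.1, 0.7, -1.5]
opening: 53.5
grip_force: 85.5
```

Request:
play_rows([
  [0.4,0,0,0,0],
  [0.4,0,0,0,0],
  [0.4,0,0,0,0],
])

```text
time_s: 40.75
ee_pos: [604.6, -46.4, 91.6]
orientation: [-0.077, 0.997, 0.0, 0.0]
force: [-0.4, 0.7, -0.8]
opening: 53.3
grip_force: 85.5
```

```bash
python3 - <<'E'
from h import *
held()
go(713.5-95*.9885,-31-95*.1513,20,188.7)
E
```

```text
t 40.75 [604.6 -46.4  91.6] -171.2 q7 1.36 open 53.3
L -26.9 R 28.6 mid 0.8 skew deg -0.2 end x 70.3
go [-1.51, -0.07, 7.17] twist 0.1
```

Request:
play_rows([
  [0.4,0,0,3,0],
  [0.4,0,0,6,0],
  [0.4,-0.5,0,7.1,0],
  [0.4,-1.2,0,7.1,0],
  [0.4,-1.5,0,7.1,0],
  [0.4,-1.5,0,7.1,0],
])

```text
time_s: 41.45
ee_pos: [620.9, -45.7, 21.9]
orientation: [-0.076, 0.997, 0.0, 0.001]
force: [0.1, -0.5, -2.1]
opening: 53.4
grip_force: 85.4
```

Request:
play_rows([
  [0.4,-0.4,0,0,0],
  [0.4,-0.8,0,0,0],
  [0.4,-1.1,0,0,0],
  [0.4,-1.4,0,0,0],
  [0.4,-1.7,0,0,0],
  [0.4,-2.0,0,0,0],
  [0.4,-2.2,0,0,0],
  [0.4,-2.2,0,0,0],
])

```text
time_s: 42.25
ee_pos: [640.2, -42.9, 20.4]
orientation: [-0.076, 0.997, -0.0, -0.001]
force: [-4.2, -1.3, 0.7]
opening: 53.8
grip_force: 85.7
```

Request:
play_rows([
  [0.4,-0.15,0,0,0],
  [0.4,-0.25,0,0,0],
  [0.4,-0.3,0,0,0],
  [0.4,-0.3,0,0,0],
])

```text
time_s: 42.65
ee_pos: [643.5, -42.4, 20.5]
orientation: [-0.076, 0.997, -0.0, -0.0]
force: [-5.1, -0.3, 0.1]
opening: 53.9
grip_force: 85.7
```

Request:
play_rows([
  [0.4,-0.15,0,0,0],
  [0.4,-0.25,0,0,0],
  [0.4,-0.3,0,0,0],
  [0.4,-0.3,0,0,0],
])

```text
time_s: 43.05
ee_pos: [644.5, -42.2, 20.2]
orientation: [-0.076, 0.997, -0.0, -0.002]
force: [-10.1, -1.0, 3.2]
opening: 53.7
grip_force: 86.0
```

Request:
play_rows([
  [0.4,-0.15,0,0,0],
  [0.4,-0.2,0,0,0],
  [0.4,-0.2,0,0,0],
])

```text
time_s: 43.35
ee_pos: [644.5, -42.2, 19.9]
orientation: [-0.076, 0.997, -0.001, -0.004]
force: [-16.2, -0.6, 6.1]
opening: 53.7
grip_force: 86.3
```

Request:
play_rows([
  [0.4,2,0,0,0],
  [0.4,4,0,-1,0],
  [0.4,4.7,0,-3,8],
  [0.4,4.7,0,-3,16],
  [0.4,4.7,0,-3,24],
  [0.4,4.7,0,-3,32],
  [0.4,4.7,0,-3,40],
  [0.4,4.7,0,-3,48],
])

```text
time_s: 44.15
ee_pos: [604.2, -48.2, 51.1]
orientation: [0.339, 0.941, 0.001, 0.002]
force: [-0.7, -0.1, -1.2]
opening: 54.2
grip_force: 85.5
```

Request:
play_rows([
  [0.4,0,0,0,8],
  [0.4,0,0,0,16],
  [0.4,0,0,0,24],
  [0.4,0,0,0,32],
  [0.4,0,0,0,40],
  [0.4,0,0,0,48],
  [0.4,0,0,0,56],
  [0.4,0,0,0,64],
])

```text
time_s: 44.95
ee_pos: [604.2, -48.3, 50.9]
orientation: [0.786, 0.619, 0.001, 0.001]
force: [-0.2, -0.3, -1.1]
opening: 54.0
grip_force: 85.5
```

Request:
play_rows([
  [0.4,0,0,0,8],
  [0.4,0,0,0,16],
  [0.4,0,0,0,24],
  [0.4,0,0,0,32],
  [0.4,0,0,0,40],
  [0.4,0,0,0,48],
  [0.4,0,0,0,56],
  [0.4,0,0,0,64],
])

```text
time_s: 45.75
ee_pos: [604.1, -48.3, 50.9]
orientation: [0.994, 0.109, 0.001, 0.0]
force: [0.3, 0.3, -1.6]
opening: 53.9
grip_force: 85.5
```

Request:
play_rows([
  [0.4,0,0,0,4.4],
  [0.4,0,0,2,4.4],
  [0.4,0,0,3,4.4],
  [0.4,0,0,3,4.4],
  [0.4,0,0,3,4.4],
  [0.4,0,0,3,4.4],
])

```text
time_s: 46.35
ee_pos: [602.9, -48.9, 21.2]
orientation: [0.997, 0.072, 0.0, 0.0]
force: [-0.2, 0.8, -1.5]
opening: 53.7
grip_force: 85.5
```

```bash
python3 - <<'E'
from h import *
held()
p=go(713.5-70*.9885,-31-70*.1513,20,8.7)
E
```

```text
t 46.35 [602.9 -48.9  21.2] 8.3 q7 -0.67 open 53.7
L -27.6 R 27.8 mid 0.1 skew deg -0.3 end x 69.1
go [4.2, -0.11, 0.12] twist -0.4
```

Request:
play_rows([
  [0.4,0.6,-0.1,0,-0.4],
  [0.4,1.4,-0.1,0,-0.4],
  [0.4,2.0,-0.1,0,-0.4],
  [0.4,2.4,-0.1,0,-0.4],
  [0.4,2.7,-0.1,0,-0.4],
  [0.4,3.0,-0.1,0,-0.4],
  [0.4,3.3,-0.1,0,-0.4],
  [0.4,3.6,-0.1,0,-0.4],
])

```text
time_s: 47.25
ee_pos: [636.4, -42.6, 20.3]
orientation: [0.997, 0.076, -0.001, -0.0]
force: [-5.1, 0.1, 0.7]
opening: 53.7
grip_force: 85.6
```

Request:
play_rows([
  [0.4,0.15,0,0,0],
  [0.4,0.3,0,0,0],
  [0.4,0.4,0,0,0],
  [0.4,0.4,0,0,0],
])

```text
time_s: 47.65
ee_pos: [641.1, -41.9, 20.5]
orientation: [0.997, 0.076, -0.001, -0.0]
force: [-5.7, -0.5, 0.7]
opening: 54.0
grip_force: 85.6
```

Request:
play_rows([
  [0.4,0.15,0,0,0],
  [0.4,0.25,0,0,0],
  [0.4,0.3,0,0,0],
  [0.4,0.3,0,0,0],
])

```text
time_s: 48.05
ee_pos: [644.1, -41.4, 20.4]
orientation: [0.997, 0.076, -0.001, -0.0]
force: [-5.6, -0.1, -1.0]
opening: 53.8
grip_force: 85.6
```

Request:
play_rows([
  [0.4,0.1,0,0,0],
  [0.4,0.2,0,0,0],
  [0.4,0.3,0,0,0],
  [0.4,0.3,0,0,0],
])

```text
time_s: 48.45
ee_pos: [644.2, -41.3, 20.1]
orientation: [0.997, 0.075, -0.003, -0.001]
force: [-14.4, -1.4, 2.7]
opening: 53.5
grip_force: 86.1
```

Both keys of the last panel are home. On to the jig.

Request:
play_rows([
  [0.4,-2,0,-1,0],
  [0.4,-5,1,-5,1.8],
  [0.4,-8,4,-9,1.8],
  [0.4,-11,7.5,-11,1.8],
  [0.4,-14,11.5,-11,1.8],
  [0.4,-16.5,15,-11,1.8],
  [0.4,-18.9,18.5,-11,1.8],
  [0.4,-18.9,20.7,-11,1.8],
])

```text
time_s: 49.25
ee_pos: [490.1, -278.6, 131.9]
orientation: [0.998, 0.057, 0.001, 0.001]
force: [0.8, 0.1, -1.1]
opening: 53.4
grip_force: 85.5
```

Request:
play_rows([
  [0.4,0,0,0,0],
  [0.4,0,0,0,0],
  [0.4,0,0,0,0],
  [0.4,0,0,0,0],
])

```text
time_s: 49.65
ee_pos: [492.9, -272.8, 130.5]
orientation: [0.998, 0.061, 0.0, -0.0]
force: [-0.3, -0.1, -1.3]
opening: 53.6
grip_force: 85.5
```

```bash
python3 - <<'E'
from h import *
held()
go(487.8,-275.3,98,6.9)
E
```

```text
t 49.65 [ 492.9 -272.8  130.5] 7.0 q7 -0.41 open 53.6
L -28.2 R 27.6 mid -0.2 skew deg -0.5 end x 69.5
go [-0.52, 0.16, 3.25] twist 0.1
```

Request:
play_rows([
  [0.4,-0.5,0.1,1,0],
  [0.4,-0.5,0.1,2.5,0],
  [0.4,-0.5,0.1,3.2,0],
  [0.4,-0.5,0.1,3.2,0],
  [0.4,-0.5,0.1,3.2,0],
  [0.4,-0.5,0.1,3.2,0],
  [0.4,-0.5,0.1,3.2,0],
])

```text
time_s: 50.45
ee_pos: [487.7, -275.8, 99.0]
orientation: [0.998, 0.06, 0.0, 0.0]
force: [-0.7, -0.3, -1.6]
opening: 53.6
grip_force: 85.5
```

```bash
python3 - <<'E'
from h import *
held()
go(487.8,-275.3,98,6.9)
E
```

```text
t 50.45 [ 487.7 -275.8   99. ] 6.9 q7 -0.36 open 53.6
L -27.6 R 27.8 mid 0.1 skew deg -0.4 end x 69.1
go [0.02, -0.04, 0.1] twist 0.0
```

Request:
play_rows([
  [0.4,0,-0.05,0.5,0],
  [0.4,0,-0.05,1,0],
  [0.4,0,-0.05,1.5,0],
  [0.4,0,-0.05,2,0],
  [0.4,0,-0.05,2,0],
])

```text
time_s: 51.05
ee_pos: [487.0, -275.0, 77.8]
orientation: [0.998, 0.06, -0.001, -0.0]
force: [-0.2, -0.1, -1.7]
opening: 54.1
grip_force: 85.5
```

Request:
play_rows([
  [0.4,0,0,1,0],
  [0.4,0,0,1.8,0],
  [0.4,0,0,2.3,0],
  [0.4,0,0,2.4,0],
  [0.4,0,0,2.4,0],
])

```text
time_s: 51.55
ee_pos: [487.2, -275.0, 55.5]
orientation: [0.998, 0.06, 0.0, -0.001]
force: [-3.5, 3.9, 16.2]
opening: 53.5
grip_force: 87.6
```

Seated at 55.5 as predicted. Release and go over the cover.

Request:
play_rows([
  [0.4,0,0,0,0],
  [0.7,0,0,0,0],
  [1,0,0,0,0],
  [1,0,0,0,0],
  [1,0,0,0,0],
  [1,0,0,-4,0],
  [1,0,0,-8,0],
  [1,0,0,-9.5,0],
])

```text
time_s: 52.35
ee_pos: [488.0, -276.1, 152.4]
orientation: [0.998, 0.06, 0.001, 0.001]
force: [0.1, -1.1, 0.1]
opening: 85.4
grip_force: 0.0
```

Request:
play_rows([
  [1,0,-4,0,6],
  [1,-0.3,-8,0,12],
  [1,-0.5,-12,0,18],
  [1,-0.7,-16,0,26],
  [1,-0.9,-19,0,34],
  [1,-0.9,-21.5,0,41],
  [1,-0.9,-21.5,0,41],
  [1,-0.9,-21.5,0,41],
])

```text
time_s: 53.15
ee_pos: [452.8, -62.5, 149.6]
orientation: [0.957, -0.292, 0.0, 0.0]
force: [0.6, 0.5, 0.0]
opening: 85.4
grip_force: 0.0
```

Request:
play_rows([
  [1,0,0,0,0],
  [1,0,0,0,0],
  [1,0,0,0,0],
  [1,0,0,0,0],
])

```text
time_s: 53.55
ee_pos: [452.6, -63.5, 149.7]
orientation: [0.956, -0.294, 0.0, -0.0]
force: [0.4, 0.5, -0.5]
opening: 85.6
grip_force: 0.0
```

```bash
python3 - <<'E'
from h import *
o=r.get_obs(); print(o["time_s"],o["ee_pos"],yaw(o),o["qpos"][6])
C,im=looks("cover",8,save="c1")
cv2.imwrite("pics/c1.png",im[:,:,::-1])
# block top (dark brown) rectangle at z=40
m=hsvmask(im,(0,60,20),(20,255,150)); m[300:]=0; 
k,l,st,ce=cv2.connectedComponentsWithStats(m.astype(np.uint8))
for i in np.argsort(-st[1:,4])[:4]+1: print(st[i],ce[i],rect(l==i,C,40),rect(l==i,C,8))
r.grab_frame("side"); r.grab_frame("top"); Ct=cam("top")
for d in r.cut_out("top","mid_a"): print("top",d["p"],rect(d["pixels"],Ct,70))
E
```

```text
53.55 [452.62340148 -63.51455448 149.71575245] -34.158721522352266 -1.2173646448225854
cover 0.88 [504. 279. 153.  62.] [ 322.1 -173.7] 57.2 [131.8  59.3]
cover 0.65 [319. 225.  69. 145.] [453.1 -63.7] -34.1 [130.3  56.8]
cover 0.6 [514.  70. 103. 139.] [ 470.6 -258.5] 7.0 [131.9  11.8]
cover 0.44 [135. 472.  16.  14.] [344.1 245. ] -76.9 [26.6  7.8]
[ 461    0  146  135 8312] [534.07038017  65.21727623] (array([ 468.09979248, -252.7046814 ]), 7.064407825469971, (134.2551727294922, 31.938589096069336)) (array([ 463.02557373, -271.93936157]), 7.0643463134765625, (151.29702758789062, 35.99277877807617))
[ 300  209   35   55 1872] [317.12980769 235.71314103] (array([454.37695312, -63.5696373 ]), -34.13496780395508, (42.86732482910156, 26.506471633911133)) (array([447.56088257, -58.79618835]), -34.1349983215332, (48.3087158203125, 29.871110916137695))
[615  57  23  15 105] [623.12380952  64.71428571] (array([ 436.44644165, -303.91430664]), 73.87811279296875, (14.554642677307129, 5.039371967315674)) (array([ 427.3543396 , -329.64932251]), 73.8781509399414, (16.402158737182617, 5.679049491882324))
[616  40  14  10  37] [624.08108108  43.89189189] (array([ 449.05822754, -306.07565308]), -89.38041967153549, (8.693707466125488, 2.657599925994873)) (array([ 441.5670166 , -332.08508301]), -89.38092839717865, (9.797255516052246, 2.99495005607605))
top 0.85 (array([ 487.20440674, -273.05725098]), 6.456140041351318, (138.8866424560547, 60.43174743652344))
top 0.59 (array([ 511.13531494, -233.70527649]), 7.796952247619629, (70.87763977050781, 4.289581775665283))
```

View pics/c1.png

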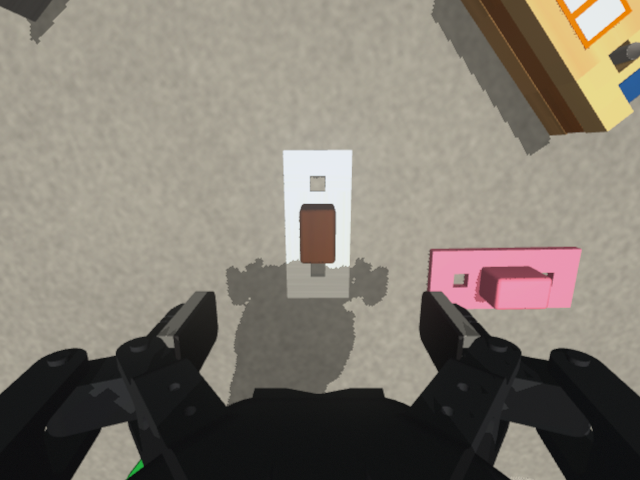

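View: the aluminium cover with its brown block is at (318,225), the right one. The pink look-alike is at (505,280), and the stack at upper right is flush over its pin. I'll grip the block.

Request:
play_rows([
  [1,0.05,0,4,0],
  [1,0.05,0,8,0],
  [1,0.05,0,11,0],
  [1,0.05,0,13,0],
  [1,0.05,0,13.5,0],
  [1,0.05,0,13.5,0],
  [1,0.05,0,13.5,0],
])

```text
time_s: 54.5
ee_pos: [453.2, -63.5, 15.2]
orientation: [0.956, -0.293, 0.0, 0.0]
force: [0.9, 0.4, -0.3]
opening: 85.1
grip_force: 0.0
```

Request:
play_rows([
  [0.1,0,0,0,0],
  [0.1,0,0,0,0],
  [0.1,0,0,0,0],
  [0.1,0,0,0,0],
  [0.1,0,0,0,0],
  [0.1,0,0,0,0],
  [0.1,0,0,0,0],
  [0.1,0,0,0,0],
], squeeze=80)

```text
time_s: 55.3
ee_pos: [453.2, -62.9, 15.2]
orientation: [0.956, -0.293, 0.0, -0.0]
force: [-0.7, 1.1, 9.6]
opening: 26.1
grip_force: 79.5
```

Request:
play_rows([
  [0.1,0,0,-3,0],
  [0.1,0,0,-7,0],
  [0.1,0,0,-11,0],
  [0.1,0,0,-13.5,0],
  [0.1,0,0,-13.5,0],
  [0.1,0,0,-13.5,0],
])

```text
time_s: 55.9
ee_pos: [453.0, -62.4, 149.5]
orientation: [0.956, -0.293, 0.0, -0.0]
force: [0.4, -0.3, -2.3]
opening: 26.7
grip_force: 79.8
```

```bash
python3 - <<'E'
from h import *
o=r.get_obs(); print(o["time_s"],o["ee_pos"],yaw(o),o["opening"])
go(487.9,-275.3,150,6.9)
E
```

```text
55.9 [453.04663308 -62.38344389 149.51738591] -34.020744578375506 26.72706795885533
go [14.8, 15.7, -0.05] twist -40.9
```

Request:
play_rows([
  [0.1,2.5,2.6,0,-6],
  [0.1,5,5.2,0,-12],
  [0.1,7.5,7.8,0,-18],
  [0.1,10,10.5,0,-24],
  [0.1,12.5,13,0,-32],
  [0.1,14.8,15.7,0,-41],
  [0.1,14.8,15.7,0,-41],
  [0.1,14.8,15.7,0,-41],
])

```text
time_s: 56.7
ee_pos: [486.3, -276.7, 148.0]
orientation: [0.998, 0.058, -0.001, -0.001]
force: [-0.0, 0.9, -1.7]
opening: 26.5
grip_force: 79.8
```

Request:
play_rows([
  [0.1,0,0,0,0],
  [0.1,0,0,0,0],
  [0.1,0,0,0,0],
  [0.1,0,0,0,0],
  [0.1,0,0,0,0],
])

```text
time_s: 57.2
ee_pos: [487.8, -275.5, 149.7]
orientation: [0.998, 0.061, 0.0, 0.0]
force: [-0.6, 0.9, -1.6]
opening: 26.9
grip_force: 79.8
```

```bash
python3 - <<'E'
from h import *
o=r.get_obs(); print(o["time_s"],o["ee_pos"],yaw(o),o["opening"])
go(487.9,-275.3,109,6.9)
C=cam("wrist"); im=r.grab_frame("wrist"); cv2.imwrite("pics/c2.png",im[:,:,::-1])
# white plate
hsv=cv2.cvtColor(im,cv2.COLOR_RGB2HSV)
for d in r.cut_out("wrist","cover"):
    print(round(d["p"],2),np.round(d["bbox"]))
    if abs(d["bbox"][0]-319)<40:
        m=d["pixels"]; zt=o["ee_pos"][2]-15+8
        V=np.nonzero(m.any(1))[0]; v0=V.min()
        U=np.nonzero(m[v0+15])[0]; print("end x",tool(toplane(C,(318,v0),zt))[0],"L,R",tool(toplane(C,[(U.min(),v0+15),(U.max()+1,v0+15)],zt))[:,:2])
E
```

```text
57.2 [ 487.79522871 -275.54168281  149.71057902] 6.947658300983689 26.914469602129557
go [0.01, -0.02, 4.07] twist 0.0
0.95 [465. 343.  82.  84.]
0.9 [170. 372.  76. 102.]
0.8 [321. 272. 129. 242.]
end x [64.56377947 -0.48250876  7.0241345 ] L,R [[ 58.28989718 -28.07850868]
 [ 58.32767507  27.54298987]]
0.62 [305. 148.  -0.   2.]Traceback (most recent call last):
  File "<stdin>", line 12, in <module>
    return umr_minimum(a, axis, None, out, keepdims, initial, where)
ValueError: zero-size array to reduction operation minimum which has no identity
```

The held cover is centred within 0.5 mm. Lower.

Request:
play_rows([
  [0.1,0.03,-0.02,2,0],
  [0.1,0.03,-0.02,4,0],
  [0.1,0.03,-0.02,4.5,0],
  [0.1,0.03,-0.02,5,0],
  [0.1,0.03,-0.02,5.5,0],
  [0.1,0.03,-0.02,5.5,0],
])

```text
time_s: 57.9
ee_pos: [487.9, -275.9, 94.6]
orientation: [0.998, 0.06, 0.0, 0.0]
force: [-0.1, 0.3, -2.5]
opening: 26.8
grip_force: 79.8
```

Request:
play_rows([
  [0.1,0,0,0.4,0],
  [0.1,0,0,0.8,0],
  [0.1,0,0,1.0,0],
  [0.1,0,0,1.0,0],
  [0.1,0,0,1.0,0],
])

```text
time_s: 58.4
ee_pos: [487.9, -275.8, 85.2]
orientation: [0.998, 0.06, 0.0, -0.0]
force: [-1.7, 1.9, 6.3]
opening: 26.4
grip_force: 80.9
```

Seated. Release and rise.

Request:
play_rows([
  [0.4,0,0,0,0],
  [0.7,0,0,0,0],
  [0.9,0,0,0,0],
  [0.9,0,0,0,0],
  [0.9,0,0,-3,0],
  [0.9,0,0,-7,0],
  [0.9,0,0,-10,0],
  [0.9,0,0,-10,0],
])

```text
time_s: 59.2
ee_pos: [489.4, -277.0, 188.1]
orientation: [0.998, 0.06, 0.003, 0.001]
force: [-0.3, -0.2, -0.2]
opening: 76.7
grip_force: 0.0
```

Request:
play_rows([
  [0.9,-3,-4,-1,0],
  [0.9,-6,-8,-2,0],
  [0.9,-9,-12,-2,0],
  [0.9,-9,-12,-2,0],
  [0.9,-9,-12,-2,0],
  [0.9,-9,-12,-2,0],
])

```text
time_s: 59.8
ee_pos: [385.1, -168.1, 204.6]
orientation: [0.998, 0.06, 0.0, 0.0]
force: [0.5, -0.8, 0.2]
opening: 77.1
grip_force: 0.0
```

```bash
python3 - <<'E'
from h import *
o=r.get_obs(); print(o["time_s"],o["ee_pos"],o["opening"])
s=r.grab_frame("side"); w=r.grab_frame("wrist"); t=r.grab_frame("top")
P=proj(cam("side"),[[488,-275,50]])[0]; print(P)
u,v=np.int32(P); a=cv2.resize(s[v-60:v+60,u-60:u+60],(580,580),interpolation=cv2.INTER_CUBIC)
cv2.imwrite("pics/fin.png",a[:,:,::-1])
C=cam("top")
for d in r.cut_out("top","cover"): print(d["p"],rect(d["pixels"],C,78))
E
```

```text
59.8 [ 385.12990487 -168.05038155  204.61210716] 77.12827221233299
[413.85507195 307.30264791]
0.81 (array([ 391.60656738, -391.86044312]), -42.82866287231445, (74.72999572753906, 54.86299133300781))
0.8 (array([298.04605103, 201.76901245]), 17.808975219726562, (123.17328643798828, 57.39034652709961))
0.76 (array([ 488.03372192, -273.99813843]), 6.788796901702881, (129.45960998535156, 57.4620475769043))
0.64 (array([ 334.12557983, -133.07737732]), 67.4074935913086, (69.79197692871094, 40.621856689453125))
0.39 (array([ 499.6282959, -241.3522644]), -1.690582275390625, (107.52317810058594, 17.918188095092773))
```

View pics/fin.png

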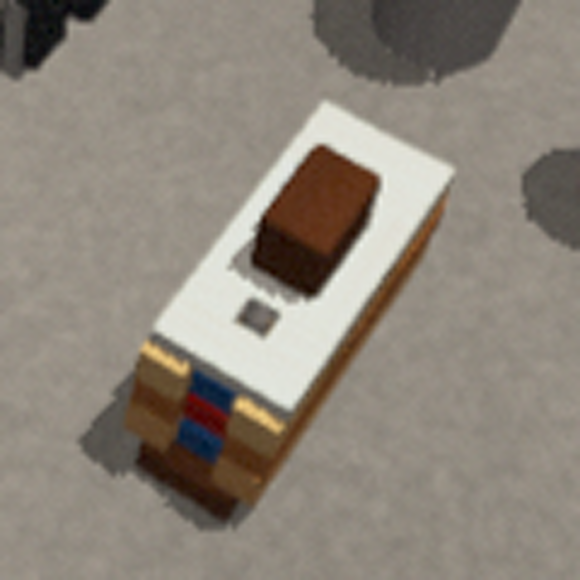

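The final view shows three flush panels with recessed keys at (205,415). The cover lies flat on top with its block at (318,220) and a pin in the hole at (258,317), and the arm is clear.

```bash
python3 -c "
from rig import r
print(r.sign_off())"
```

```text
the job is handed in; nothing more can be done
None
```

I pressed both keys of all three panels home, stacked the panels flush on the jig, set the cover flat on top and released it, then handed the job in at about 60 s; the hand-in call returned no verdict.

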